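Load the specimen carrier under the sprung hold-down arm

TASK

Pick up the metal specimen carrier by its upright tab and slide it, bevelled nose first, along the channel of the loading stage, so that the nose lifts the sprung hold-down arm and the carrier slips beneath its roller. Feel for the small sprung contact pin at the far end: push on gently until the nose has clearly pressed the pin in a little, but do not ram it solid, then let go, leaving the carrier flat in the channel with the arm bearing down on it and the pin still pressed. Do not disturb the vials, the weight or the tin round about.

Things in the scene. Friction and masses are not known exactly. Their poses are not given: they have to be found in the camera images.
- carrier: specimen carrier: loose plain aluminium block, 180 g, 100 long (x) x 40 wide (y) x 20 high, bevelled nose at +x, upright grip tab at -x. Origin: on its underside, midway across, 45 mm from its rear; x to the nose, z up. The nose's front face is at x = +55 mm and 8 mm high; above it the bevel rises to the flat top (z = 20) at x = +35 mm. A round specimen stub lies flush in the top at x = -10 mm.
- tab_top (a point): middle of the top edge of the carrier's grip tab, 53 mm over its underside, at x = -32 mm of the carrier. The tab is 26 mm long (along the carrier's x), 12 mm thick (y: pinch it across y) and rises 33 mm above the block's top. Axes as the carrier's.
- stage: loading stage: fixed grey plate 270 x 110 x 20 mm on the table with an aluminium channel on top. Origin: on the channel floor (20 mm above the table) straight below the roller; x along the channel inward, as the carrier goes; z up. The plate spans x = -145 to +125 mm. Two cheeks, 42 mm high, at x = +86 to +110 mm carry the arm.
- channel_mouth (a point): on the channel floor where the straight rails begin, x = -50 mm of the stage, axes as the stage's. Two rails 10 mm high with a 43 mm gap (1.5 mm to spare each side of the carrier) run from here 110 mm inward; on the robot's side their ends flare outward for 27 mm, to a mouth some 60 mm wide; before that the plate is bare and flat.
- hold_arm: sprung hold-down arm hinged between the cheeks. Origin: on the hinge, x = +98, z = 31 mm of the stage; it points to -x of the stage and stays below 45 mm over the channel floor with the carrier under it. The nose cams its roller up by 10 mm (about 15 to 20 N of push), then bears down with 7 to 8 N, rolling freely: sliding on takes only the friction on floor and rails, steady at 5 to 12 N.
- roller_centre (a point): centre of the arm's roller (12 mm diameter, 14 mm wide) over the middle of the channel; at rest 16 mm above the channel floor, its lowest point 10 mm above it
- pin_block: small dark fixed block at the channel's end, under the arm, with a brass sleeve and in it a sprung steel pin (6 mm diameter, 5.5 mm above the floor) pointing to -x. Origin: on the floor at its front face, x = +76 mm of the stage. The sleeve's setting differs each time and is not measured: the free tip of the pin is 14 to 48 mm in front of (-x of) this origin.
- pin_zone (a point): on the stage, 62 mm inward of the roller, 5.5 mm above the floor: the farthest inward that the pin's free tip can lie; it may be up to 34 mm nearer the roller. The pin resists with 1.5 N at first touch, rising to 5.5 N after 3 mm of travel, where it is solid; over 11 N counts as ramming. Friction under the arm holds the carrier against it once released.
- vial_a: glass specimen vial with a screw cap, 21 mm diameter, 52 high, origin under its centre; a bystander
- vial_b: glass specimen vial with a screw cap, 21 mm diameter, 58 high, origin under its centre; a bystander
- weight_100g: brass calibration weight with a knob, 22 mm diameter, 30 high, origin under its centre; a bystander
- pin_tin: round flat tin, 67 mm diameter, 25 high, origin under its centre; a bystander
Not all that is in view belongs to the job. Several things look just like the carrier: the one meant starts nearest to the robot's base.

How it is judged:
By the outcome, as a careful person would: the job done as asked, in the order asked, and still so for the second after the job is handed in, with the robot touching nothing.
It also fails if it takes over 67 s, if anything falls off the work surface, if the arm or the gripper's body presses on something with over 40 N, if the wrist force passes 120 N, or if a joint passes its speed limit or range.

ROBOT

A 6-joint arm with a two-finger parallel gripper is mounted at the origin on a cart in front of the work surface, level with it; the furniture and walls round the work are solid. World frame = base frame: x ahead of the robot, y to its left, z up, the work surface at z = 0. Lengths are in m, angles in rad, forces in N, time in s.
With the tool pointing down it reaches from about 0.4 to 0.825 m from the base axis. Payload 7 kg.
Tool frame: the origin (TCP) lies between the finger pads; the fingertips stand arm.nose_length ahead of it and the grasp point (between the pads) is the TCP (arm.nose_length is the distance from the TCP to the fingertips, in m); x points along the fingers, z is the direction in which the jaws open and shut, and the axes are right-handed (so a half turn about x gives the same grasp; the last joint's range is limited). The gripper opens to 88 mm and grips with 3 to 60 N. Pads are 19 mm wide; open, the fingers measure 130 mm over their backs; the gripper's body (78 mm by 193 mm) begins 47 mm behind the grasp point.
Start: joints at [-1.055, 0.359, 0.012, 0, -1.224, -0.288], TCP at [0.152, -0.658, 0.246] pointing down, gripper open.
Joint ranges: [-3.07, 3.07], [-1.43, 2.12], [-1.02, 1.25], [-3.03, 1.67], [-3.05, -0], [-3.03, 3.03]. Speed limits (rad/s): [2.39, 2.39, 3.01, 3.14, 3.14, 3.14].

INTERFACE

Orientations are given as [roll, pitch, yaw] about the fixed x, y, z axes, in that order (R = Rz(yaw) Ry(pitch) Rx(roll)).
In Python, from station import arm, viewer, spotter gives the robot as it stands.
- The arm moves only by the shell command python3 -m handwheel 'ROWS' [FORCE]. ROWS is a JSON object of lists of equal length, an entry for each row: "gripper": the gripper command: -1 is shut, 1 is fully open, values between are in proportion; "travel": the shift along the world's x, y, z each as a share of 500 mm, from -1 to 1, a list of three; "spin": the turn about the world's z as a share of 45 degrees, from -1 to 1. A call has 1 to 20 rows; each row is the pose to reach, as a shift and turn from the pose commanded when the call began; what a row does not reach only later rows make up. A row lasts 1/10 s, in which the tool goes at most 50 mm and 8.59 degrees, less where a joint would pass 70% of its speed; a pose out of reach is approached as far as the arm can. A call with a number of a shift or a turn outside -1 to 1 is refused whole. A call with a gripper value outside its range is refused whole. The fingers move at their own pace and stop on an object; FORCE is the grip in N (left out, the last holds). Time passes only in rows, so rows that repeat a pose let the fingers close. It gives the time, the measured TCP pose, the force and the opening at its end, in the units of the state.
- arm.get_state(): the state, without advancing time (a new reading comes with each control period).
- viewer.grab_frame(name): name is "side" or "top"; returns a dict with "pixels" (420x560x3 uint8, blue, green, red), "fx", "fy", "cx", "cy" (pixels), "eye" and "attitude" of the camera in the world. Camera axes: x right, y down, z forward; pixel columns grow to the right and rows downward; lengths in m; the calibration is good to about 2 mm. A picture is of the moment at which its call begins. There is no depth.
- arm.job_done(): hands the job in, once; it reports no verdict.
Trained networks look in the newest picture that a camera, given by its name, has taken for a name from the list of things; names that differ only in an ending like _2 or _b are one class to them, and where a whole thing is asked for, a point or a joint stands for the part that bears it (a point fixed in the world has none). Each returns a list of dicts, best first, with "conf" (0 to 1); they miss things now and then, are a little off and sometimes report something else, mostly with a low value. They report only what shows in the picture. A call takes as long as a camera call. They do not tell look-alikes from the thing itself.
- spotter.spot_in(camera, label): "rect" ([left, top, right, bottom] in pixels, round what is visible of it).
- spotter.tip_of(camera, label): "at" ([column, row] in pixels: a listed point, or the origin of a listed thing).
The state is a dict: "t": time; "q": joint angles; "qd": joint speeds; "joint_efforts": joint torques, N m; "eef_pos": TCP position; "ee_rot": TCP orientation; "force": force on the tool from outside, world axes, zero at the start; "moment": the same for the moment, N m; "width": finger opening in m.
Only numpy, scipy, OpenCV 4.12 (cv2) and the standard library are available. Lean on these libraries where they do the work, as an engineer would, in place of code of your own. Each camera call takes 0.05 s, during which the arm holds its last target.

## Working session

There is one attempt and no reset: what is moved stays moved. The work goes in short steps, Python scripts to look and compute and a shell command to move; the robot and the scene stay as the last step left them, time stands still between calls to the robot, and variables do not carry over. Pictures are saved under pics/ and viewed, and the job is handed in when it is done.

```bash
ls; mkdir -p pics; python3 - <<'E'
from station import arm, viewer, spotter
import cv2
s=arm.get_state(); print({k:s[k] for k in('t','eef_pos','ee_rot','force','width')},arm.nose_length)
for n in('side','top'):
    f=viewer.grab_frame(n); cv2.imwrite(f'pics/{n}0.png',f['pixels']); print(n,{k:f[k] for k in f if k!='pixels'})
    for l in('carrier','tab_top','stage','channel_mouth','roller_centre','hold_arm','pin_block','pin_zone','vial_a','weight_100g','pin_tin'):
        print(l,[(d['at'],d['conf']) for d in spotter.tip_of(n,l)])
E
```

```text
pics
{'t': 0.0, 'eef_pos': array([ 0.15233601, -0.65710431,  0.24462626]), 'ee_rot': array([0.07878176, 1.56913235, 1.87728858]), 'force': array([ 0.66566889,  0.25027905, -0.40000392]), 'width': 0.0873811486300019} 0.019
side {'fx': 450.23188597669025, 'fy': 450.23188597669025, 'cx': 284.1554169305583, 'cy': 212.6192552596845, 'eye': array([ 0.55017877, -1.1773642 ,  0.73979261]), 'attitude': array([-2.17842954, -0.01381564, -0.01556798])}
carrier [([240.0, 359.3], 0.98), ([329.9, 289.6], 0.86), ([273.0, 275.3], 0.63)]
tab_top [([261.8, 263.4], 0.96), ([253.6, 337.8], 0.89), ([317.1, 271.7], 0.86)]
stage [([285.7, 222.0], 0.69), ([263.0, 261.7], 0.18)]
channel_mouth [([268.2, 219.3], 0.94), ([322.5, 210.3], 0.68)]
roller_centre [([288.2, 217.9], 0.55)]
hold_arm [([323.2, 216.5], 0.65)]
pin_block [([314.7, 228.5], 0.49)]
pin_zone [([307.7, 223.9], 0.69)]
vial_a [([300.7, 262.8], 0.69), ([325.7, 210.7], 0.61), ([290.1, 218.0], 0.51)]
weight_100g [([233.7, 192.2], 0.57)]
pin_tin [([230.4, 173.2], 0.78)]
top {'fx': 461.7740822717756, 'fy': 461.7740822717756, 'cx': 273.8800123205195, 'cy': 211.1804744261851, 'eye': array([ 0.31143463, -0.20965078,  1.64416835]), 'attitude': array([-2.98456594, -0.00963129, -1.56679005])}
carrier [([330.0, 180.7], 0.88), ([318.7, 218.2], 0.81)]
tab_top [([382.9, 224.6], 0.9), ([323.4, 223.0], 0.75), ([332.1, 185.4], 0.63)]
stage [([261.7, 206.4], 0.74)]
channel_mouth [([258.5, 221.3], 0.76)]
roller_centre [([262.0, 209.1], 0.65)]
hold_arm [([185.0, 260.1], 0.64), ([269.8, 177.3], 0.58)]
pin_block []
pin_zone [([268.2, 191.0], 0.73), ([325.0, 223.5], 0.43), ([217.6, 251.4], 0.2)]
vial_a [([297.8, 196.6], 0.6), ([240.4, 179.0], 0.37)]
weight_100g [([219.0, 247.8], 0.38)]
pin_tin [([188.2, 255.3], 0.8)]
```

```bash
cat > h.py <<'E'
import numpy as np
from scipy.spatial.transform import Rotation as R
def ray(f,p):
    d=np.array([(p[0]-f['cx'])/f['fx'],(p[1]-f['cy'])/f['fy'],1.])
    return np.array(f['eye']),R.from_euler('xyz',f['attitude']).as_matrix()@d
def atz(f,p,z):
    e,d=ray(f,p); return e+d*(z-e[2])/d[2]
def proj(f,P):
    c=R.from_euler('xyz',f['attitude']).as_matrix().T@(np.array(P)-f['eye'])
    return np.array([f['fx']*c[0]/c[2]+f['cx'],f['fy']*c[1]/c[2]+f['cy']])
def tri(f1,p1,f2,p2):
    A=[];b=[]
    for f,p in((f1,p1),(f2,p2)):
        e,d=ray(f,p); d=d/np.linalg.norm(d); M=np.eye(3)-np.outer(d,d); A.append(M);b.append(M@e)
    A=np.vstack(A);b=np.hstack(b); x=np.linalg.lstsq(A,b,rcond=None)[0]; return x,np.linalg.norm(A@x-b)
E
python3 - <<'E'
import cv2
a=cv2.imread('pics/side0.png');b=cv2.imread('pics/top0.png')
cv2.imwrite('pics/side0c.png',cv2.resize(a[150:400,190:390],None,fx=2.4,fy=2.4,interpolation=cv2.INTER_CUBIC)) if 0 else cv2.imwrite('pics/side0c.png',cv2.resize(a[150:390,190:400],(700,800)[0:2] if 0 else (525,600),interpolation=cv2.INTER_CUBIC))
cv2.imwrite('pics/top0c.png',cv2.resize(b[130:290,160:410],(800,512),interpolation=cv2.INTER_CUBIC))
E
```

```text
(no output)
```

View pics/side0.png

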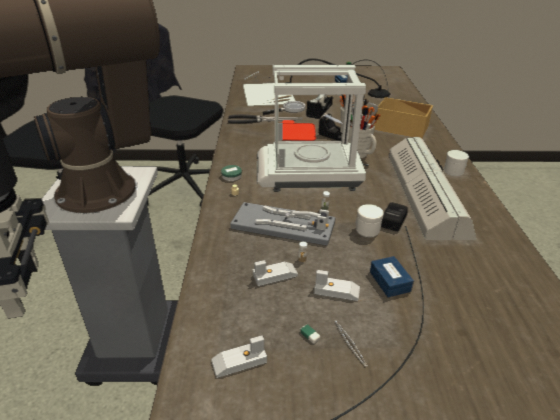

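View pics/top0.png

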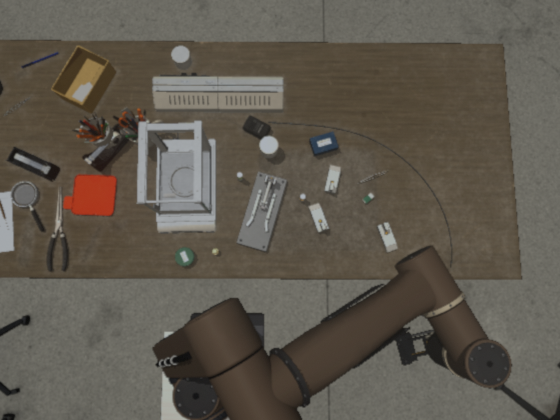

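View pics/side0c.png

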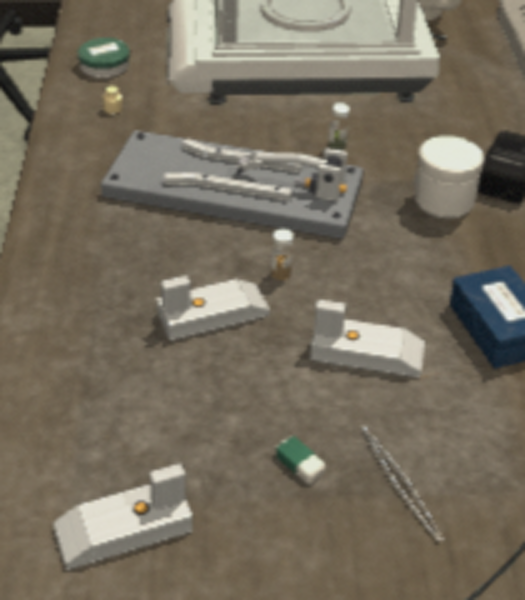

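View pics/top0c.png

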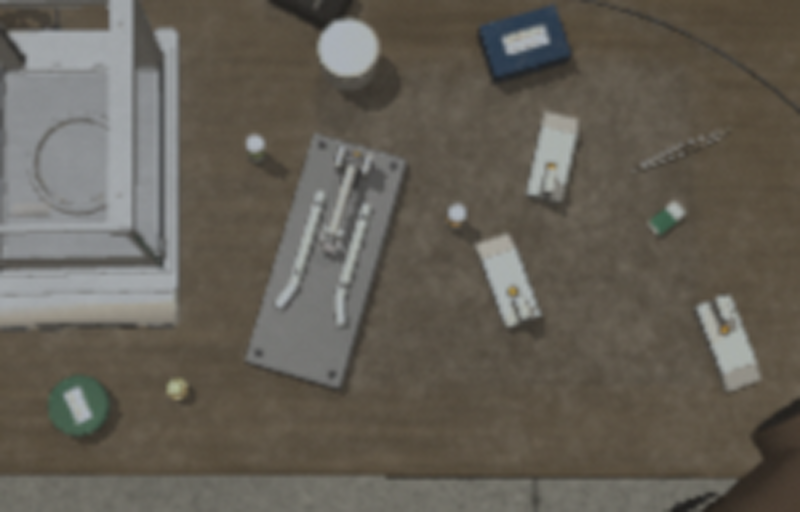

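```bash
python3 - <<'E'
from station import viewer, spotter
from h import *
s=viewer.grab_frame('side');t=viewer.grab_frame('top')
for n,ps,pt in(('A tab',(253.6,337.8),(382.9,224.6)),('B tab',(261.8,263.4),(323.4,223)),('C tab',(317.1,271.7),(332.1,185.4))):
    a=atz(s,ps,.053);b=atz(t,pt,.053);x,e=tri(s,ps,t,pt);print(n,a.round(4),b.round(4),x.round(4),e.round(4),'dist',np.hypot(*x[:2]).round(3))
for n,p in(('A',(240,359.3)),('B',(273,275.3)),('C',(329.9,289.6))): print(n,atz(s,p,0).round(4))
# stage corners from top crop (scale 3.2, offset 160,130)
for n,p in(('TL',(317,134)),('TR',(408,158)),('BR',(340,391)),('BL',(246,360))):
    print(n,atz(t,(160+p[0]/3.2,130+p[1]/3.2),.02).round(4))
for n,p in(('TL',(135,133)),('TR',(364,184)),('BR',(346,222)),('BL',(102,188))):
    print('side',n,atz(s,(190+p[0]/2.5,150+p[1]/2.5),.02).round(4))
for n,ps,pt,z in(('mouth',(268.2,219.3),(258.5,221.3),.02),('stage',(285.7,222),(261.7,206.4),.02),('roller',(288.2,217.9),(262,209.1),.036),('pinz',(307.7,223.9),(268.2,191),.0255),('arm',(323.2,216.5),(269.8,177.3),.051)):
    print(n,atz(s,ps,z).round(4),atz(t,pt,z).round(4))
for n,p in(('va_near',(300.7,262.8)),('v_far',(325.7,210.7)),('w',(233.7,192.2)),('tin',(230.4,173.2))): print(n,atz(s,p,0).round(3))
E
```

```text
A tab [ 0.5103 -0.6082  0.053 ] [ 0.5182 -0.6037  0.053 ] [ 0.5143 -0.6049  0.0504] 0.0061 dist 0.794
B tab [ 0.5205 -0.3944  0.053 ] [ 0.5228 -0.3964  0.053 ] [ 0.5215 -0.3963  0.0549] 0.0014 dist 0.655
C tab [ 0.6456 -0.4225  0.053 ] [ 0.6566 -0.4288  0.053 ] [ 0.6499 -0.4281  0.0594] 0.0073 dist 0.778
A [ 0.4827 -0.6168  0.    ]
B [ 0.5461 -0.377   0.    ]
C [ 0.678  -0.4253  0.    ]
TL [ 0.712  -0.1702  0.02  ]
TR [ 0.6849 -0.2729  0.02  ]
BR [ 0.4227 -0.1981  0.02  ]
BL [ 0.4563 -0.0944  0.02  ]
side TL [ 0.4613 -0.0954  0.02  ]
side TR [ 0.715 -0.194  0.02 ]
side BR [ 0.689  -0.2607  0.02  ]
side BL [ 0.432  -0.2022  0.02  ]
mouth [ 0.532  -0.1747  0.02  ] [ 0.532  -0.1698  0.02  ]
stage [ 0.5797 -0.1871  0.02  ] [ 0.5857 -0.1808  0.02  ]
roller [ 0.5862 -0.1903  0.036 ] [ 0.5733 -0.1822  0.036 ]
pinz [ 0.6385 -0.2032  0.0255] [ 0.6407 -0.2036  0.0255]
arm [ 0.6784 -0.2046  0.051 ] [ 0.6849 -0.2091  0.051 ]
va_near [ 0.615 -0.332  0.   ]
v_far [ 0.698 -0.103  0.   ]
w [ 0.424 -0.005  0.   ]
tin [0.404 0.112 0.   ]
```

```bash
python3 - <<'E'
import cv2
a=cv2.imread('pics/side0.png');b=cv2.imread('pics/top0.png')
def crop(im,x,y,w,h,k,n):
    o=cv2.resize(im[y:y+h,x:x+w],None,fx=k,fy=k,interpolation=cv2.INTER_CUBIC)
    for i in range(0,w,5): cv2.line(o,(i*k,0),(i*k,8 if i%10 else 16),(0,255,255),1); 
    for i in range(0,w,10): cv2.putText(o,str(x+i),(i*k,28),0,.35,(0,255,255),1)
    for i in range(0,h,5): cv2.line(o,(0,i*k),(8 if i%10 else 16,i*k),(0,255,255),1)
    for i in range(0,h,10): cv2.putText(o,str(y+i),(18,i*k+4),0,.35,(0,255,255),1)
    cv2.imwrite(n,o)
crop(a,245,255,60,40,13,'pics/cB_s.png')
crop(b,300,195,40,40,14,'pics/cB_t.png')
crop(a,225,195,115,50,6,'pics/cS_s.png')
crop(b,230,165,65,90,6,'pics/cS_t.png')
E
```

```text
(no output)
```

View pics/cB_s.png

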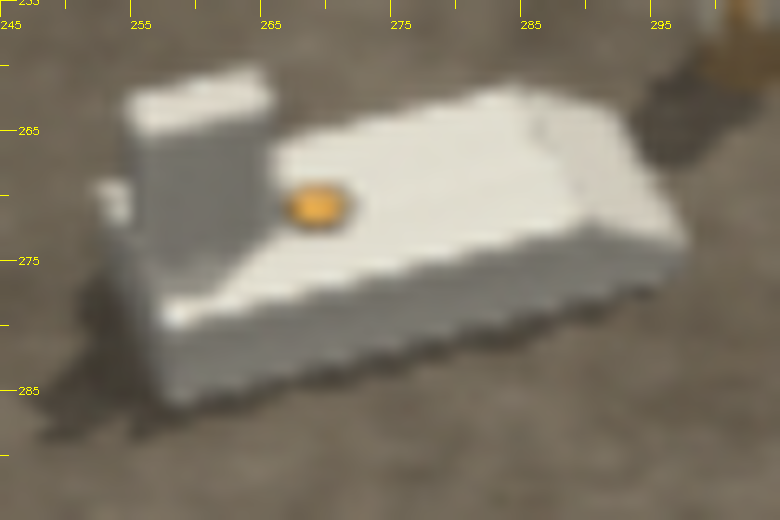

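View pics/cB_t.png

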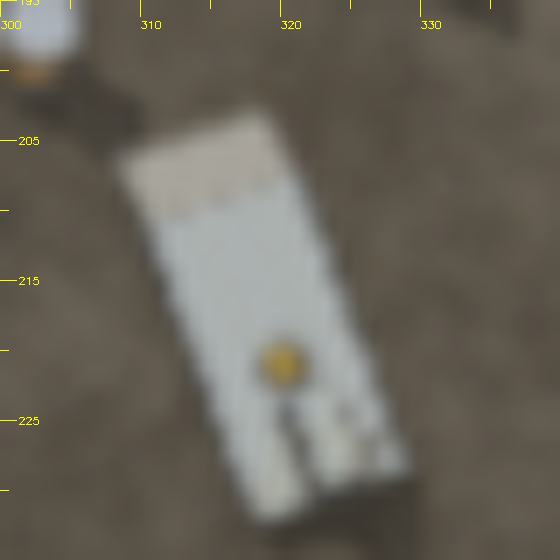

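View pics/cS_s.png

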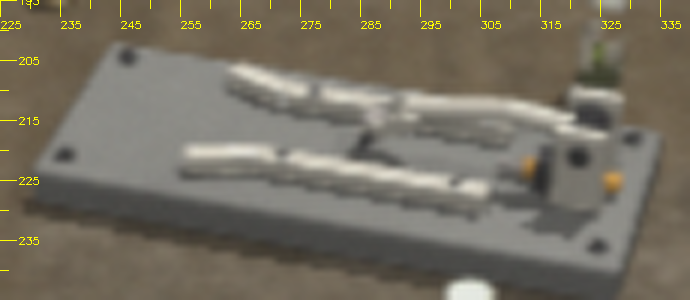

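View pics/cS_t.png

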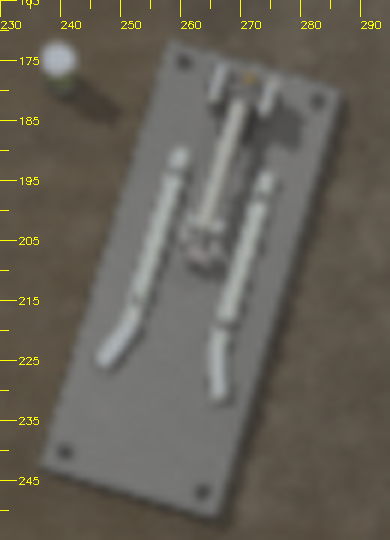

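```bash
cat > fit.py <<'E'
from h import *
from scipy.optimize import least_squares
def pose(p,L,z0):
    c,s=np.cos(p[2]),np.sin(p[2]); L=np.array(L)
    return np.c_[p[0]+c*L[:,0]-s*L[:,1],p[1]+s*L[:,0]+c*L[:,1],L[:,2]+z0]
def fit(obs,p0,z0):
    # obs: list of (frame,[(local mm, pix)])
    def r(p): return np.concatenate([(proj(f,w)-np.array(px)+.5) for f,l in obs for w,px in zip(pose(p,[np.array(a)/1e3 for a,_ in l],z0),[b for _,b in l])])
    o=least_squares(r,p0,loss='soft_l1',x_scale=[.01,.01,.05]); return o.x,r(o.x).reshape(-1,2)
E
python3 - <<'E'
from station import viewer
from fit import *
s=viewer.grab_frame('side');t=viewer.grab_frame('top')
cs=[((-45,-6,53),(256.2,265.3)),((-19,-6,53),(266,262.8)),((-19,6,53),(265,260.3)),((-45,6,53),(255.2,262.6)),((-45,-20,20),(258.5,279.7)),((-45,-20,0),(258.8,286)),((35,-20,20),(290,271.8)),((55,-20,8),(298,274)),((35,20,20),(284.5,261.5)),((55,20,8),(292,263.5)),((-10,0,20),(269.3,271))]
ct=[((55,20,8),(308.6,206.3)),((55,-20,8),(318.5,203)),((-45,20,20),(318,232)),((-45,-20,20),(328.7,228.5)),((-10,0,20),(319.6,221)),((35,20,20),(310.7,210.5)),((35,-20,20),(320.7,207.5))]
ss=[((-145,55,0),(243.7,202)),((-145,-55,0),(230.8,223.3)),((125,-55,0),(328,240)),((125,55,0),(335.3,217))]
st=[((125,55,0),(258.3,171.7)),((125,-55,0),(287.2,180.5)),((-145,-55,0),(267,251.7)),((-145,55,0),(237,242.8))]
for nm,a,b,p0,z in(('carrier',cs,ct,[.546,-.38,.35],0),('stage',ss,st,[.58,-.185,-.28],.02)):
    for w,o in(('side',[(s,a)]),('top',[(t,b)]),('both',[(s,a),(t,b)])):
        p,r=fit(o,p0,z); print(nm,w,p[:2].round(4),np.degrees(p[2]).round(2),'rms',np.sqrt((r**2).mean()).round(2)); 
        if w!='both': print(r.round(1).tolist())
E
```

```text
carrier side [ 0.5465 -0.3787] 20.12 rms 0.36
[[-0.2, 0.2], [0.8, 0.1], [0.1, -0.6], [-0.8, -0.4], [-0.3, 0.4], [-0.4, 0.4], [0.5, 0.2], [0.2, -0.2], [-0.1, -0.0], [-0.0, -0.2], [0.4, 0.0]]
carrier top [ 0.5455 -0.383 ] 18.91 rms 0.23
[[-0.3, -0.1], [0.3, -0.3], [-0.1, 0.1], [-0.2, -0.0], [0.3, -0.0], [-0.3, 0.4], [0.3, -0.1]]
carrier both [ 0.5463 -0.3803] 19.49 rms 0.55
stage side [ 0.5823 -0.1779] -15.98 rms 0.38
[[-0.1, -0.3], [-0.7, -0.1], [0.4, 0.4], [0.4, -0.3]]
stage top [ 0.5798 -0.1847] -15.72 rms 0.37
[[-0.0, -0.2], [0.4, -0.7], [-0.2, 0.2], [-0.2, 0.5]]
stage both [ 0.5812 -0.1822] -15.95 rms 0.76
```

```bash
cat > st.py <<'E'
from station import arm
from h import *
s=arm.get_state(); M=R.from_euler('xyz',s['ee_rot']).as_matrix()
z=M[:,2]; yaw=(np.degrees(np.arctan2(z[1],z[0]))-90+90)%180-90  # angle of 'carrier x' dir: z tool = carrier y
print('t',round(s['t'],2),'pos',s['eef_pos'].round(4),'graspyaw',round(yaw,2),'toolx',M[:,0].round(3),'F',s['force'].round(2),'M',s['moment'].round(2),'w',round(s['width'],4),'q',s['q'].round(2))
E
python3 st.py
```

```text
t 1.4 pos [ 0.1524 -0.6575  0.2456] graspyaw 13.05 toolx [ 0. -0. -1.] F [-0.04 -1.1  -0.16] M [-0.04  0.02  0.01] w 0.0876 q [-1.05  0.36  0.01 -0.   -1.22 -0.29]
```

Candidates for the carrier are A at side (240,359), 0.78 m from the base; B at side (273,275), 0.66 m; and C at side (330,290), 0.80 m. I choose B, which is nearest and has its nose toward +x. The crop at side (255–298, 260–286) shows its tab, stub and bevel. Next I hover over its tab.

```bash
python3 -m handwheel '{"gripper":[1,1,1,1,1,1,1,1,1,1,1,1,1,1],"travel":[[0.1,0.073,0],[0.2,0.146,0],[0.3,0.22,0],[0.4,0.293,0],[0.5,0.366,0],[0.6,0.44,0],[0.68,0.5,0],[0.728,0.533,-0.08],[0.728,0.533,-0.16],[0.728,0.533,-0.24],[0.728,0.533,-0.24],[0.728,0.533,-0.24],[0.728,0.533,-0.24],[0.728,0.533,-0.24]],"spin":[0.02,0.04,0.06,0.08,0.1,0.12,0.144,0.144,0.144,0.144,0.144,0.144,0.144,0.144]}' 40; python3 st.py; cat > snap.py <<'E'
import sys,cv2
from station import viewer
def crop(im,x,y,w,h,k,n):
    o=cv2.resize(im[y:y+h,x:x+w],None,fx=k,fy=k,interpolation=cv2.INTER_CUBIC)
    for i in range(0,w,5): cv2.line(o,(i*k,0),(i*k,8 if i%10 else 16),(0,255,255),1)
    for i in range(0,w,10): cv2.putText(o,str(x+i),(i*k,28),0,.35,(0,255,255),1)
    for i in range(0,h,5): cv2.line(o,(0,i*k),(8 if i%10 else 16,i*k),(0,255,255),1)
    for i in range(0,h,10): cv2.putText(o,str(y+i),(18,i*k+4),0,.35,(0,255,255),1)
    cv2.imwrite(n,o)
cam=sys.argv[1];x,y,w,h,k=map(int,sys.argv[2:7]); f=viewer.grab_frame(cam); crop(f['pixels'],x,y,w,h,k,sys.argv[7])
E
python3 snap.py side 210 190 110 100 6 pics/h1.png;python3 snap.py top 270 180 90 70 7 pics/h1t.png
```

```text
t: 2.8
eef_pos: [0.517, -0.392, 0.1276]
ee_rot: [-2.424, 1.568, -0.513]
force: [0.9, -0.6, 0.6]
width: 0.0878
t 2.8 pos [ 0.517  -0.392   0.1276] graspyaw 19.51 toolx [ 0.003 -0.001 -1.   ] F [ 0.86 -0.6   0.63] M [-0.03  0.03  0.01] w 0.0878 q [-0.35  0.41 -0.2   0.   -0.96 -0.88]
```

View pics/h1.png

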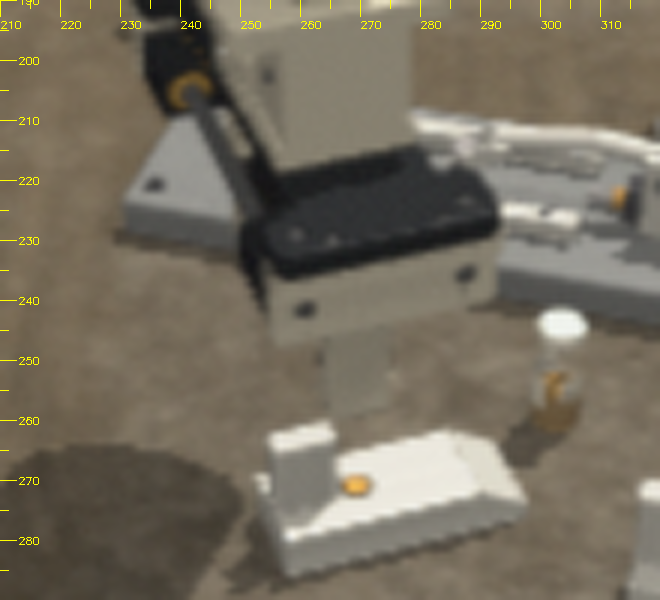

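View pics/h1t.png

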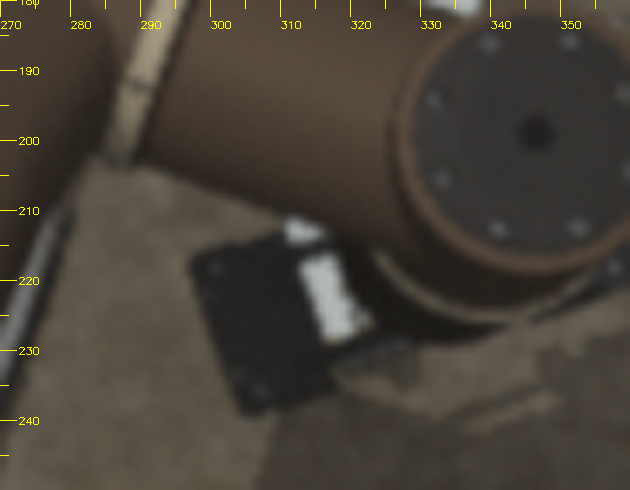

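```bash
python3 - <<'E'
from station import viewer
from fit import *
s=viewer.grab_frame('side')
a=np.radians(19.5);c=np.array([np.cos(a),np.sin(a),0]);n=np.array([-np.sin(a),np.cos(a),0])
P=np.array([.517,-.392,.1276])
for y in(-.065,-.044):
  for x in(-.0095,.0095): print(y,x,proj(s,P+c*x+n*y-[0,0,.019]).round(1))
for z in(.053,): print('tab proj fit',[proj(s,np.r_[P[:2],z]+c*x+n*y).round(1).tolist() for x,y in((-.013,-.006),(.013,-.006),(.013,.006),(-.013,.006))])
E
```

```text
-0.065 -0.0095 [265.1 263. ]
-0.065 0.0095 [273.5 261. ]
-0.044 -0.0095 [262.  256.9]
-0.044 0.0095 [270.3 255. ]
tab proj fit [[255.7, 265.6], [266.5, 263.1], [264.8, 259.9], [254.1, 262.3]]
```

```bash
python3 -m handwheel '{"gripper":[1,1,1,1,1,1,-1,-1,-1,-1,-1,-1,-1,-1],"travel":[[0,0,-0.05],[0,0,-0.1],[0,0,-0.15],[0,0,-0.166],[0,0,-0.166],[0,0,-0.166],[0,0,-0.166],[0,0,-0.166],[0,0,-0.166],[0,0,-0.166],[0,0,-0.166],[0,0,-0.166],[0,0,-0.166],[0,0,-0.166]],"spin":[0,0,0,0,0,0,0,0,0,0,0,0,0,0]}' 50; python3 st.py
```

```text
t: 4.35
eef_pos: [0.5164, -0.391, 0.0425]
ee_rot: [0.931, 1.571, 2.843]
force: [-0.0, -0.4, -0.4]
width: 0.029
t 4.35 pos [ 0.5164 -0.391   0.0425] graspyaw 19.53 toolx [-0.  0. -1.] F [-0.02 -0.45 -0.42] M [ 0.01  0.02 -0.  ] w 0.029 q [-0.35  0.5  -0.28  0.   -0.79 -0.88]
```

```bash
python3 -m handwheel '{"gripper":[-1,-1,-1,-1,-1,-1,-1],"travel":[[0,0,0],[0,0,0],[0,0,0],[0,0,0],[0,0,0],[0,0,0],[0,0,0]],"spin":[0,0,0,0,0,0,0]}' 50; python3 st.py;python3 snap.py side 210 190 110 100 6 pics/h2.png
```

```text
t: 5.05
eef_pos: [0.5164, -0.391, 0.0425]
ee_rot: [0.61, 1.571, 2.521]
force: [0.1, -0.2, -0.2]
width: 0.0117
t 5.05 pos [ 0.5164 -0.391   0.0425] graspyaw 19.53 toolx [-0.  0. -1.] F [ 0.1  -0.21 -0.16] M [ 0.02 -0.01  0.02] w 0.0117 q [-0.35  0.5  -0.28 -0.   -0.79 -0.88]
```

View pics/h2.png

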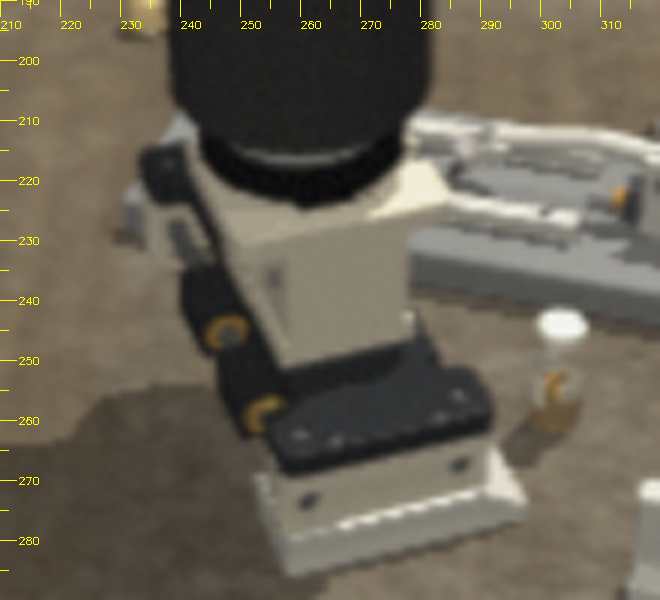

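```bash
python3 -m handwheel '{"gripper":[-1,-1,-1,-1,-1,-1,-1,-1,-1,-1,-1,-1,-1,-1,-1],"travel":[[0,0,0.05],[0,0,0.12],[0,0,0.19],[-0.03,0.08,0.19],[-0.06,0.16,0.19],[-0.09,0.24,0.19],[-0.12,0.32,0.19],[-0.15,0.4,0.19],[-0.18,0.48,0.19],[-0.192,0.509,0.19],[-0.192,0.509,0.13],[-0.192,0.509,0.08],[-0.192,0.509,0.08],[-0.192,0.509,0.08],[-0.192,0.509,0.08]],"spin":[0,0,0,-0.12,-0.24,-0.36,-0.48,-0.6,-0.72,-0.788,-0.788,-0.788,-0.788,-0.788,-0.788]}' 50; python3 st.py;python3 snap.py side 200 160 140 100 5 pics/h3.png;python3 snap.py top 225 165 75 100 6 pics/h3t.png
```

```text
t: 6.6
eef_pos: [0.4213, -0.1367, 0.0836]
ee_rot: [-1.351, 1.569, -0.058]
force: [0.9, 0.2, -2.3]
width: 0.0114
t 6.6 pos [ 0.4213 -0.1367  0.0836] graspyaw -15.93 toolx [ 0.001 -0.    -1.   ] F [ 0.94  0.22 -2.27] M [ 0.02  0.03 -0.01] w 0.0114 q [ 0.13  0.16 -0.7   0.   -0.71 -1.98]
```

View pics/h3.png

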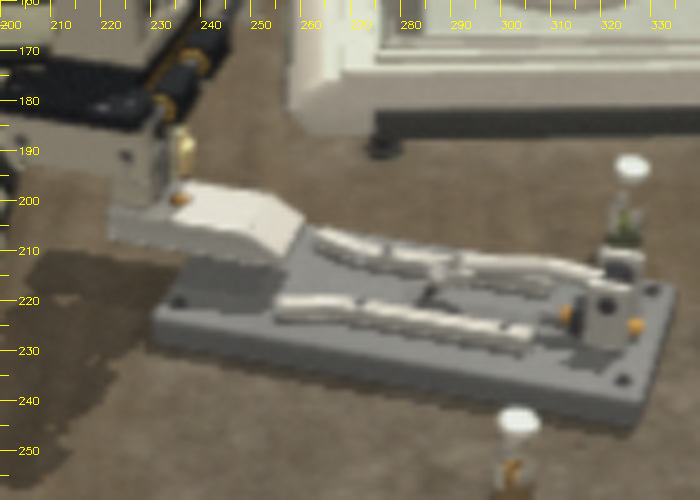

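View pics/h3t.png

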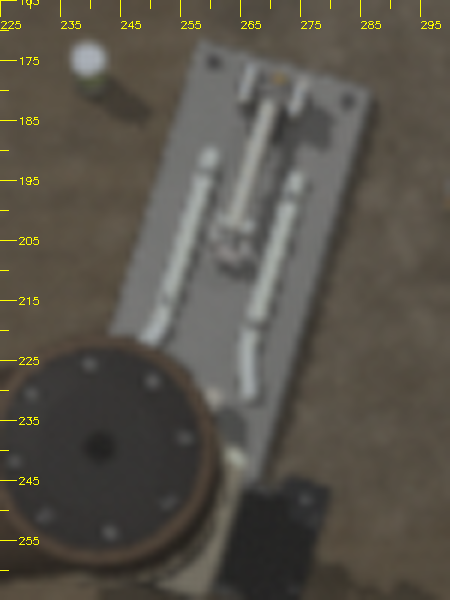

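```bash
python3 - <<'E'
from station import viewer
from fit import *
s=viewer.grab_frame('side')
cs=[((35,20,20),(253,198.6)),((55,20,8),(261,203.4)),((55,-20,8),(256,211.2)),((55,-20,0),(256,213)),((35,-20,20),(248,206)),((-10,0,20),(236,199.8)),((-45,-20,0),(221.6,207.6)),((-45,-20,20),(221.6,201.4))]
p,r=fit([(s,cs)],[.45,-.14,-.28],.041);print(p,np.degrees(p[2]),r.round(1).tolist())
# stage incl. crop h3 corners
ss=[((-145,55,0),(243.7,202)),((-145,-55,0),(230.8,223.3)),((125,-55,0),(328,240)),((125,55,0),(335.3,217))]
q,r2=fit([(s,ss)],[.58,-.18,-.28],.02)
def rel(q,p):
    d=p[:2]-q[:2];c,n=np.cos(q[2]),np.sin(q[2]);return (c*d[0]+n*d[1])*1e3,(-n*d[0]+c*d[1])*1e3,np.degrees(p[2]-q[2])
print('rel',rel(q,p))
# expected carrier from TCP
a=np.radians(-15.93);e=np.array([.4213+.032*np.cos(a),-.1367+.032*np.sin(a),a]);print('tcp carrier',e,'rel to stage both',rel(np.array([.5812,-.1822,np.radians(-15.95)]),e))
# project rails with stage side fit: inner edges y=±21.5 z=10 x -50..60
for y in(21.5,-21.5,):
  for x in(-50,60): print(y,x,[ (proj(s,w)+.5).round(1).tolist() for w in pose(q,[[x/1e3,y/1e3,.01]],.02)])
E
python3 snap.py side 245 195 80 40 10 pics/rails.png;python3 snap.py top 240 180 50 55 10 pics/railst.png
```

```text
[ 0.45076474 -0.13985554 -0.29323113] -16.800906168571064 [[0.6, -0.1], [-0.4, -0.1], [-0.1, -0.1], [-0.0, 0.5], [0.8, 0.2], [-0.2, -0.2], [0.0, -0.2], [-0.5, -0.0]]
rel (np.float64(-136.88534320020446), np.float64(0.352959748082228), np.float64(-0.8218208755355056))
tcp carrier [ 0.45207113 -0.14548281 -0.27803095] rel to stage both (np.float64(-134.24747761071146), np.float64(-0.18075772328252776), np.float64(0.019999999999998755))
21.5 -50 [[271.7, 210.3]]
21.5 60 [[310.3, 216.7]]
-21.5 -50 [[267.2, 219.0]]
-21.5 60 [[306.9, 225.7]]
```

View pics/rails.png

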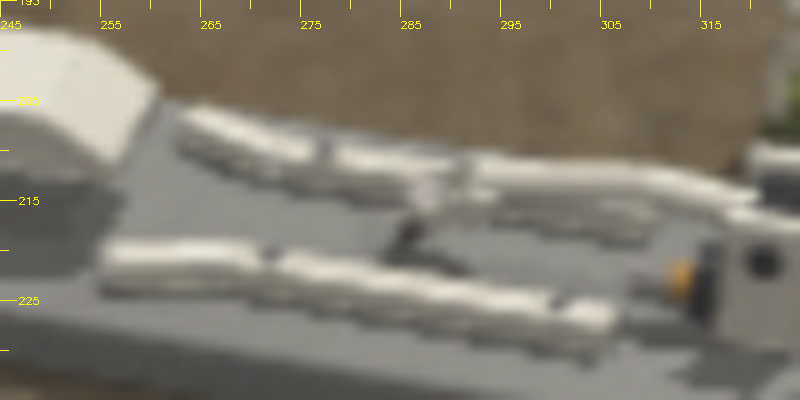

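View pics/railst.png

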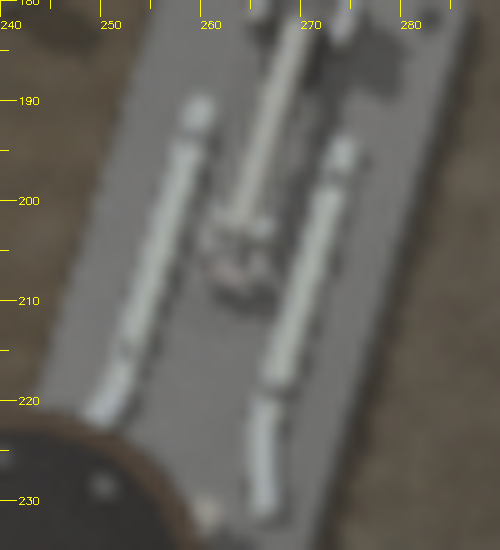

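```bash
python3 - <<'E'
from station import viewer
from h import *
t=viewer.grab_frame('top');s=viewer.grab_frame('side')
for nm,f,L in(('top',t,[((251.7,216.5),(258.6,193)),((267.5,218),(273.8,195.5))]),('side',s,[((272,220.8),(304.5,226.5)),((279,210.7),(292,212.7))])):
  for a,b in L:
    A=atz(f,np.array(a)-.5,.03);B=atz(f,np.array(b)-.5,.03);d=B-A;print(nm,A.round(4),B.round(4),np.degrees(np.arctan2(d[1],d[0])).round(2))
E
```

```text
top [ 0.5494 -0.1441  0.03  ] [ 0.6341 -0.1677  0.03  ] -15.55
top [ 0.5444 -0.2     0.03  ] [ 0.6254 -0.2219  0.03  ] -15.13
side [ 0.5412 -0.1932  0.03  ] [ 0.6275 -0.2187  0.03  ] -16.47
side [ 0.5603 -0.1451  0.03  ] [ 0.5962 -0.1547  0.03  ] -14.97
```

```bash
python3 -m handwheel '{"gripper":[-1,-1,-1,-1,-1],"travel":[[0,0,-0.02],[0,0,-0.034],[0,0,-0.036],[0,0,-0.038],[0,0,-0.038]],"spin":[0,0,0,0,0]}' 50; python3 st.py; python3 -m handwheel '{"gripper":[-1,-1],"travel":[[0,0,-0.002],[0,0,-0.002]],"spin":[0,0]}' 50; python3 st.py
```

```text
t: 7.45
eef_pos: [0.4204, -0.1366, 0.0633]
ee_rot: [2.082, 1.57, -2.909]
force: [0.7, 0.3, -1.5]
width: 0.0117
t 7.45 pos [ 0.4204 -0.1366  0.0633] graspyaw -15.92 toolx [-0.001 -0.    -1.   ] F [ 0.74  0.33 -1.51] M [-0.02  0.09  0.08] w 0.0117 q [ 0.13  0.19 -0.72  0.   -0.66 -1.98]
t: 7.65
eef_pos: [0.4205, -0.1365, 0.0626]
ee_rot: [-1.108, 1.571, 0.185]
force: [-0.5, -0.1, -1.8]
width: 0.0117
t 7.65 pos [ 0.4205 -0.1365  0.0626] graspyaw -15.93 toolx [ 0.  0. -1.] F [-0.48 -0.07 -1.83] M [-0.05  0.    0.03] w 0.0117 q [ 0.13  0.19 -0.72 -0.   -0.66 -1.98]
```

```bash
for i in 1 2 3; do :; done; python3 -m handwheel '{"gripper":[-1,-1,-1],"travel":[[0,0,-0.001],[0,0,-0.001],[0,0,-0.001]],"spin":[0,0,0]}'; python3 st.py; python3 -m handwheel '{"gripper":[-1,-1,-1],"travel":[[0,0,-0.001],[0,0,-0.001],[0,0,-0.001]],"spin":[0,0,0]}'; python3 st.py
```

```text
t: 7.95
eef_pos: [0.4205, -0.1365, 0.0624]
ee_rot: [-1.275, 1.57, 0.018]
force: [-1.9, 2.3, 4.3]
width: 0.0115
t 7.95 pos [ 0.4205 -0.1365  0.0624] graspyaw -15.92 toolx [ 0.  0. -1.] F [-1.89  2.28  4.29] M [ 0.44  0.81 -0.02] w 0.0115 q [ 0.13  0.19 -0.72  0.   -0.65 -1.98]
t: 8.25
eef_pos: [0.4205, -0.1365, 0.0623]
ee_rot: [-1.461, 1.57, -0.168]
force: [-5.2, 2.0, 12.2]
width: 0.0114
t 8.25 pos [ 0.4205 -0.1365  0.0623] graspyaw -15.91 toolx [ 0. -0. -1.] F [-5.16  2.02 12.19] M [1.05 1.67 0.01] w 0.0114 q [ 0.13  0.19 -0.72  0.   -0.65 -1.98]
```

```bash
python3 -m handwheel '{"gripper":[-1,-1,-1,-1,-1,-1,-1,-1,-1],"travel":[[0,0,0.0016],[0.0096,-0.0027,0.0016],[0.0192,-0.0055,0.0016],[0.0289,-0.0082,0.0016],[0.0385,-0.0109,0.0016],[0.0481,-0.0137,0.0016],[0.0577,-0.0164,0.0016],[0.0577,-0.0164,0.0016],[0.0577,-0.0164,0.0016]],"spin":[0,0,0,0,0,0,0,0,0]}'; python3 st.py;python3 snap.py side 210 180 120 60 6 pics/h4.png;python3 snap.py top 225 165 75 100 6 pics/h4t.png
```

```text
t: 9.15
eef_pos: [0.4497, -0.145, 0.0624]
ee_rot: [2.674, 1.57, -2.316]
force: [-2.6, 0.3, 4.7]
width: 0.0119
t 9.15 pos [ 0.4497 -0.145   0.0624] graspyaw -15.92 toolx [-0. -0. -1.] F [-2.58  0.32  4.74] M [0.1  0.97 0.16] w 0.0119 q [ 0.11  0.24 -0.66  0.   -0.68 -1.96]
```

View pics/h4.png

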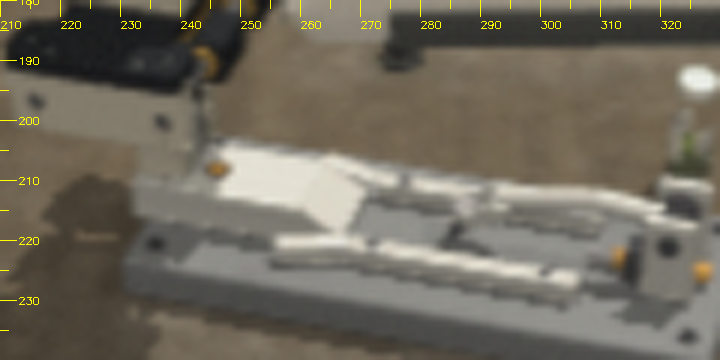

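View pics/h4t.png

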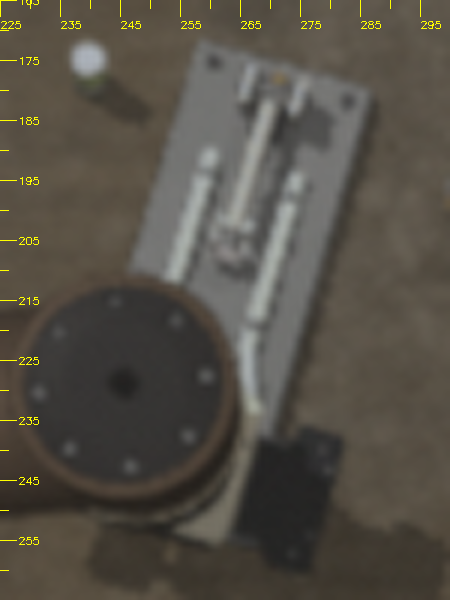

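Nose sits in the flare near side (266–268, 208–219), about centred. I'll go on in small steps.

```bash
python3 -m handwheel '{"gripper":[-1,-1,-1,-1,-1],"travel":[[0.0058,-0.0016,0.0004],[0.0115,-0.0033,0.0004],[0.0173,-0.0049,0.0004],[0.0231,-0.0066,0.0004],[0.0231,-0.0066,0.0004]],"spin":[0,0,0,0,0]}'; python3 st.py; python3 -m handwheel '{"gripper":[-1,-1,-1,-1,-1],"travel":[[0.0058,-0.0016,0],[0.0115,-0.0033,0],[0.0173,-0.0049,0],[0.0231,-0.0066,0],[0.0231,-0.0066,0]],"spin":[0,0,0,0,0]}'; python3 st.py
```

```text
t: 9.75
eef_pos: [0.4612, -0.1479, 0.0624]
ee_rot: [1.111, 1.57, 2.404]
force: [-2.7, 2.8, 2.3]
width: 0.0118
t 9.75 pos [ 0.4612 -0.1479  0.0624] graspyaw -15.92 toolx [-0.  0. -1.] F [-2.65  2.76  2.3 ] M [1.08 0.72 0.13] w 0.0118 q [ 0.1   0.26 -0.63 -0.   -0.68 -1.94]
t: 10.25
eef_pos: [0.4726, -0.1511, 0.0625]
ee_rot: [0.996, 1.57, 2.289]
force: [-3.1, 4.2, 3.7]
width: 0.0119
t 10.25 pos [ 0.4726 -0.1511  0.0625] graspyaw -15.92 toolx [-0.  0. -1.] F [-3.11  4.19  3.74] M [1.44 0.95 0.12] w 0.0119 q [ 0.09  0.27 -0.61 -0.   -0.69 -1.94]
```

```bash
python3 -m handwheel '{"gripper":[-1,-1,-1,-1],"travel":[[0.0062,-0.0001,0],[0.0119,-0.0018,0],[0.0177,-0.0034,0],[0.0177,-0.0034,0]],"spin":[0,0,0,0]}'; python3 st.py; python3 -m handwheel '{"gripper":[-1,-1,-1,-1],"travel":[[0.0058,-0.0016,0],[0.0115,-0.0033,0],[0.0173,-0.0049,0],[0.0173,-0.0049,0]],"spin":[0,0,0,0]}'; python3 st.py;python3 snap.py side 230 190 100 50 8 pics/h5.png
```

```text
t: 10.65
eef_pos: [0.482, -0.1533, 0.0624]
ee_rot: [-1.522, 1.57, -0.23]
force: [0.7, -1.2, -0.8]
width: 0.012
t 10.65 pos [ 0.482  -0.1533  0.0624] graspyaw -15.93 toolx [ 0.001 -0.    -1.   ] F [ 0.75 -1.24 -0.77] M [-0.18 -0.22 -0.01] w 0.012 q [ 0.08  0.29 -0.59  0.   -0.7  -1.93]
t: 11.05
eef_pos: [0.4905, -0.1556, 0.0624]
ee_rot: [-1.374, 1.57, -0.082]
force: [-0.4, -0.7, -0.5]
width: 0.0117
t 11.05 pos [ 0.4905 -0.1556  0.0624] graspyaw -15.93 toolx [ 0. -0. -1.] F [-0.39 -0.67 -0.5 ] M [-0.07 -0.15  0.03] w 0.0117 q [ 0.07  0.3  -0.57  0.   -0.71 -1.92]
```

View pics/h5.png

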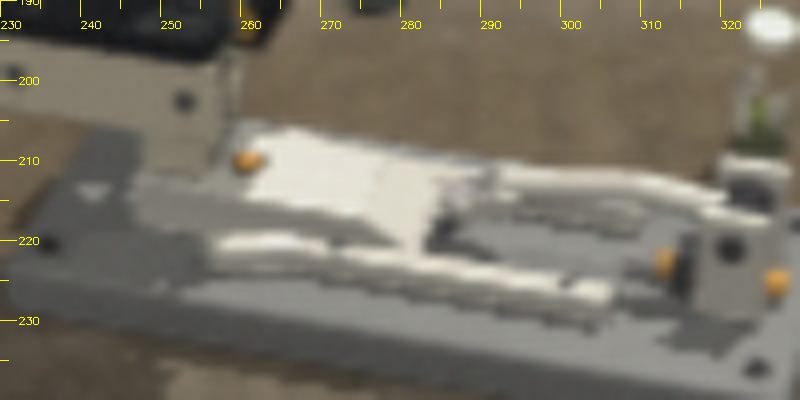

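```bash
cat > ff.py <<'E'
from station import arm
import numpy as np
s=arm.get_state();F=s['force'];p=s['eef_pos']-np.array([.5812,-.1822,.02]);c,n=np.cos(np.radians(15.9)),-np.sin(np.radians(15.9))
print('t',round(s['t'],2),'nose x',round((c*p[0]+n*p[1]+.087)*1e3,2),'lat',round((-n*p[0]+c*p[1])*1e3,2),'z',round(p[2]*1e3,2),'Fx %.1f Fy %.1f Fz %.1f'%(c*F[0]+n*F[1],-n*F[0]+c*F[1],F[2]),'w',round(s['width'],4),'M',s['moment'].round(2))
E
python3 ff.py
for k in 1; do python3 -m handwheel '{"gripper":[-1,-1],"travel":[[0.0038,-0.0011,0],[0.0077,-0.0022,0]],"spin":[0,0]}'>/dev/null; python3 ff.py; python3 -m handwheel '{"gripper":[-1,-1],"travel":[[0.0038,-0.0011,0],[0.0077,-0.0022,0]],"spin":[0,0]}'>/dev/null; python3 ff.py; python3 -m handwheel '{"gripper":[-1,-1],"travel":[[0.0038,-0.0011,0],[0.0077,-0.0022,0]],"spin":[0,0]}'>/dev/null; python3 ff.py; done
```

```text
t 11.1 nose x -7.66 lat 0.74 z 42.48 Fx -0.5 Fy -0.1 Fz -1.8 w 0.0115 M [-0.03 -0.06 -0.03]
t 11.3 nose x -4.13 lat 0.66 z 42.51 Fx -0.0 Fy 0.4 Fz -2.6 w 0.0117 M [-0.01  0.08  0.04]
t 11.5 nose x 0.0 lat 0.65 z 42.51 Fx -0.8 Fy -0.3 Fz -1.6 w 0.0118 M [-0.03  0.1  -0.01]
t 11.7 nose x 2.92 lat 0.46 z 42.43 Fx -10.2 Fy 3.7 Fz 8.7 w 0.0116 M [1.85 2.89 0.1 ]
```

```bash
python3 -m handwheel '{"gripper":[-1,-1],"travel":[[0.0041,-0.0002,0],[0.008,-0.0013,0]],"spin":[0,0]}'>/dev/null; python3 ff.py; python3 -m handwheel '{"gripper":[-1,-1],"travel":[[0.0038,-0.0011,0],[0.0077,-0.0022,0]],"spin":[0,0]}'>/dev/null; python3 ff.py; python3 -m handwheel '{"gripper":[-1,-1],"travel":[[0.0038,-0.0011,0],[0.0077,-0.0022,0]],"spin":[0,0]}'>/dev/null; python3 ff.py
```

```text
t 11.9 nose x 3.58 lat 0.25 z 42.45 Fx -22.9 Fy 5.5 Fz 21.4 w 0.0116 M [3.94 6.67 0.21]
t 12.1 nose x 4.94 lat 0.17 z 42.37 Fx -29.8 Fy 9.6 Fz 28.7 w 0.0117 M [5.89 8.77 0.2 ]
t 12.3 nose x 8.78 lat 0.21 z 42.35 Fx -28.1 Fy 8.6 Fz 26.1 w 0.0118 M [5.5  8.45 0.17]
```

```bash
python3 -m handwheel '{"gripper":[-1,-1],"travel":[[0.0002,0.0008,0.001],[0.0002,0.0008,0.001]],"spin":[0,0]}'>/dev/null; python3 ff.py;python3 st.py; python3 snap.py side 230 190 100 50 8 pics/h6.png
```

```text
t 12.5 nose x 11.04 lat 0.53 z 42.38 Fx -16.1 Fy 1.5 Fz 9.6 w 0.0116 M [2.05 4.87 0.07]
t 12.5 pos [ 0.5083 -0.1609  0.0624] graspyaw -15.99 toolx [-0.009  0.001 -1.   ] F [-15.05   5.86   9.61] M [2.05 4.87 0.07] w 0.0116 q [ 0.06  0.33 -0.52 -0.   -0.73 -1.91]
```

View pics/h6.png

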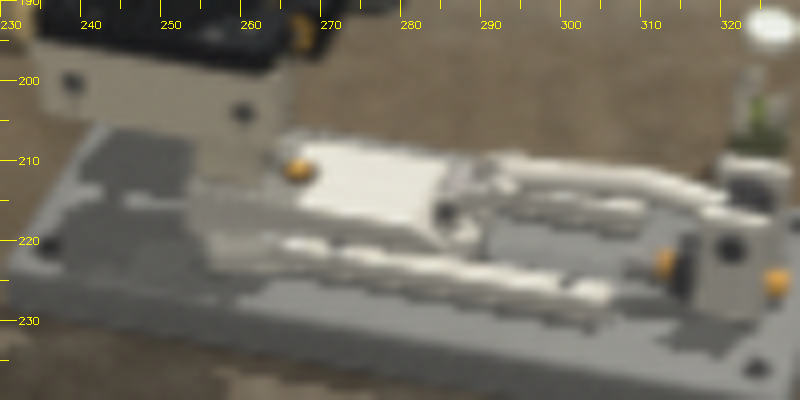

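```bash
python3 -m handwheel '{"gripper":[-1,-1],"travel":[[0.0038,-0.0011,0],[0.0077,-0.0022,0]],"spin":[0,0]}'>/dev/null; python3 ff.py; python3 -m handwheel '{"gripper":[-1,-1],"travel":[[0.0038,-0.0011,0],[0.0077,-0.0022,0]],"spin":[0,0]}'>/dev/null; python3 ff.py; python3 -m handwheel '{"gripper":[-1,-1],"travel":[[0,0,0],[0,0,0]],"spin":[0,0]}'>/dev/null; python3 ff.py
```

```text
t 12.75 nose x 14.3 lat 0.35 z 42.39 Fx -19.2 Fy 2.1 Fz 14.5 w 0.0116 M [2.99 6.12 0.13]
t 12.95 nose x 19.06 lat 0.49 z 42.41 Fx -10.9 Fy 0.1 Fz 4.4 w 0.0113 M [1.15 3.26 0.06]
t 13.15 nose x 21.4 lat 0.77 z 42.4 Fx -6.7 Fy -0.9 Fz 1.0 w 0.0117 M [ 0.46  2.46 -0.06]
```

```bash
python3 -m handwheel '{"gripper":[-1,-1],"travel":[[0.001,-0.0003,0],[0.0019,-0.0005,0]],"spin":[0,0]}'>/dev/null; python3 ff.py
python3 -m handwheel '{"gripper":[-1,-1],"travel":[[0.001,-0.0003,0],[0.0019,-0.0005,0]],"spin":[0,0]}'>/dev/null; python3 ff.py
python3 -m handwheel '{"gripper":[-1,-1],"travel":[[0.001,-0.0003,0],[0.0019,-0.0006,0]],"spin":[0,0]}'>/dev/null; python3 ff.py
python3 -m handwheel '{"gripper":[-1,-1],"travel":[[0.001,-0.0003,0],[0.0019,-0.0005,0]],"spin":[0,0]}'>/dev/null; python3 ff.py
```

```text
t 13.35 nose x 22.29 lat 0.73 z 42.41 Fx -6.0 Fy -1.7 Fz 2.8 w 0.0119 M [ 0.38  2.59 -0.02]
t 13.55 nose x 23.3 lat 0.73 z 42.4 Fx -6.8 Fy -1.1 Fz 1.6 w 0.0115 M [ 0.44  2.54 -0.07]
t 13.75 nose x 24.32 lat 0.73 z 42.4 Fx -6.8 Fy -0.7 Fz 2.4 w 0.0113 M [ 0.51  2.54 -0.01]
t 13.95 nose x 25.25 lat 0.7 z 42.39 Fx -6.5 Fy -2.0 Fz 2.7 w 0.0114 M [ 0.39  2.59 -0.02]
```

```bash
python3 snap.py side 240 195 90 50 8 pics/h7.png;python3 snap.py top 225 165 75 100 6 pics/h7t.png
```

```text
(no output)
```

View pics/h7.png

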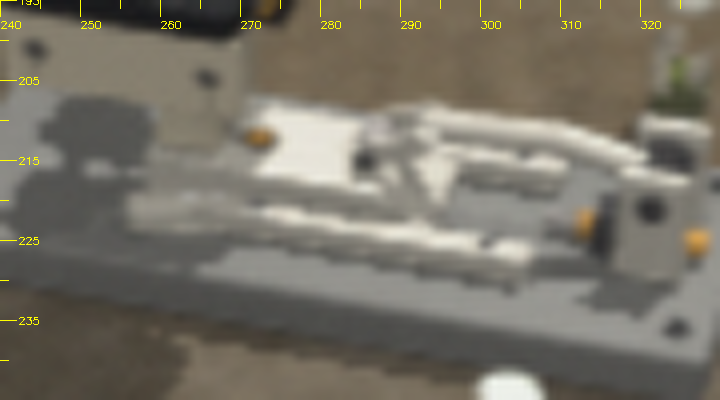

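View pics/h7t.png

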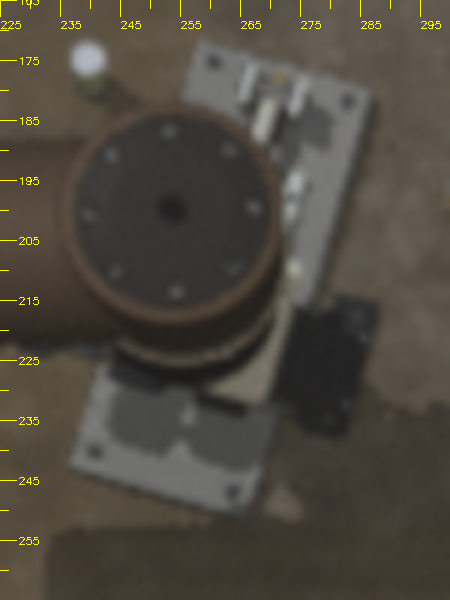

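Roller is on the carrier's flat top. The sleeve shows at side (312,222), with the pin tip near column 307 and the nose near column 295, so there is a gap of perhaps 25–30 mm. I'll creep on, watching the force.

```bash
python3 -m handwheel '{"gripper":[-1,-1],"travel":[[0.001,-0.0003,0],[0.0019,-0.0005,0]],"spin":[0,0]}'>/dev/null; python3 ff.py
python3 -m handwheel '{"gripper":[-1,-1],"travel":[[0.001,-0.0003,0],[0.0019,-0.0006,0]],"spin":[0,0]}'>/dev/null; python3 ff.py
python3 -m handwheel '{"gripper":[-1,-1],"travel":[[0.001,-0.0003,0],[0.0019,-0.0006,0]],"spin":[0,0]}'>/dev/null; python3 ff.py
python3 -m handwheel '{"gripper":[-1,-1],"travel":[[0.001,-0.0003,0],[0.0019,-0.0005,0]],"spin":[0,0]}'>/dev/null; python3 ff.py
```

```text
t 14.25 nose x 26.24 lat 0.74 z 42.4 Fx -7.0 Fy -0.8 Fz 2.2 w 0.0116 M [ 0.39  2.58 -0.05]
t 14.45 nose x 27.25 lat 0.72 z 42.4 Fx -6.0 Fy -1.3 Fz 2.6 w 0.0121 M [ 0.47  2.49 -0.06]
t 14.65 nose x 28.25 lat 0.71 z 42.37 Fx -7.3 Fy -0.3 Fz 1.9 w 0.0116 M [0.49 2.5  0.03]
t 14.85 nose x 29.24 lat 0.72 z 42.43 Fx -7.2 Fy -1.6 Fz 2.2 w 0.0115 M [ 0.43  2.56 -0.07]
```

```bash
python3 -m handwheel '{"gripper":[-1,-1],"travel":[[0.001,-0.0003,0],[0.0019,-0.0005,0]],"spin":[0,0]}'>/dev/null; python3 ff.py
python3 -m handwheel '{"gripper":[-1,-1],"travel":[[0.001,-0.0003,0],[0.0019,-0.0006,0]],"spin":[0,0]}'>/dev/null; python3 ff.py
python3 -m handwheel '{"gripper":[-1,-1],"travel":[[0.001,-0.0003,0],[0.0019,-0.0006,0]],"spin":[0,0]}'>/dev/null; python3 ff.py
python3 -m handwheel '{"gripper":[-1,-1],"travel":[[0.001,-0.0003,0],[0.0019,-0.0005,0]],"spin":[0,0]}'>/dev/null; python3 ff.py
```

```text
t 15.05 nose x 30.2 lat 0.72 z 42.41 Fx -6.8 Fy -0.7 Fz 2.3 w 0.0115 M [ 0.4   2.56 -0.08]
t 15.25 nose x 31.24 lat 0.71 z 42.42 Fx -6.9 Fy -0.9 Fz 2.3 w 0.0114 M [ 0.41  2.55 -0.01]
t 15.45 nose x 32.24 lat 0.7 z 42.41 Fx -7.4 Fy -0.6 Fz 2.3 w 0.0115 M [ 0.46  2.51 -0.04]
t 15.65 nose x 33.16 lat 0.69 z 42.38 Fx -6.9 Fy -0.6 Fz 2.4 w 0.0117 M [0.4  2.53 0.02]
```

```bash
python3 -m handwheel '{"gripper":[-1,-1],"travel":[[0.001,-0.0003,0],[0.0019,-0.0005,0]],"spin":[0,0]}'>/dev/null; python3 ff.py
python3 -m handwheel '{"gripper":[-1,-1],"travel":[[0.001,-0.0003,0],[0.0019,-0.0006,0]],"spin":[0,0]}'>/dev/null; python3 ff.py
python3 -m handwheel '{"gripper":[-1,-1],"travel":[[0.001,-0.0003,0],[0.0019,-0.0006,0]],"spin":[0,0]}'>/dev/null; python3 ff.py
```

```text
t 15.85 nose x 34.12 lat 0.69 z 42.38 Fx -6.9 Fy -2.0 Fz 2.2 w 0.0116 M [ 0.36  2.59 -0.01]
t 16.05 nose x 35.15 lat 0.68 z 42.39 Fx -5.7 Fy -0.4 Fz 3.1 w 0.0117 M [0.43 2.54 0.02]
t 16.25 nose x 36.19 lat 0.7 z 42.4 Fx -6.7 Fy -0.8 Fz 2.3 w 0.0115 M [ 0.46  2.47 -0.06]
```

```bash
python3 -m handwheel '{"gripper":[-1,-1],"travel":[[0.001,-0.0003,0],[0.0019,-0.0005,0]],"spin":[0,0]}'>/dev/null; python3 ff.py
python3 -m handwheel '{"gripper":[-1,-1],"travel":[[0.001,-0.0003,0],[0.0019,-0.0006,0]],"spin":[0,0]}'>/dev/null; python3 ff.py
python3 snap.py side 240 195 90 50 8 pics/h8.png
```

```text
t 16.45 nose x 37.12 lat 0.68 z 42.38 Fx -7.0 Fy -0.2 Fz 1.7 w 0.012 M [0.37 2.56 0.02]
t 16.65 nose x 38.16 lat 0.68 z 42.41 Fx -6.5 Fy -0.2 Fz 1.9 w 0.0114 M [ 0.48  2.48 -0.03]
```

View pics/h8.png

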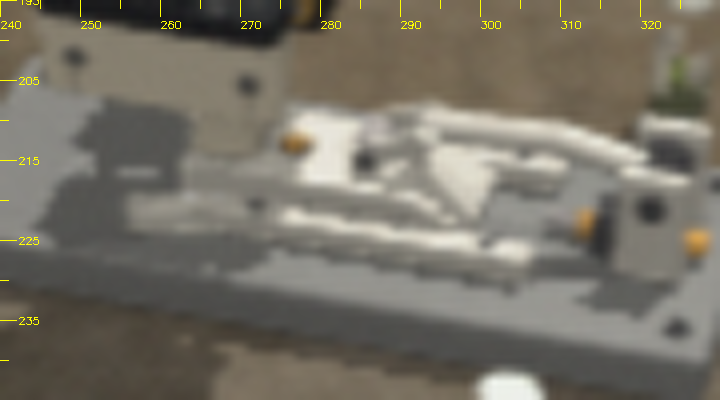

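```bash
python3 -m handwheel '{"gripper":[-1,-1],"travel":[[0.001,-0.0003,0],[0.0019,-0.0005,0]],"spin":[0,0]}'>/dev/null; python3 ff.py
python3 -m handwheel '{"gripper":[-1,-1],"travel":[[0.001,-0.0003,0],[0.0019,-0.0006,0]],"spin":[0,0]}'>/dev/null; python3 ff.py
python3 -m handwheel '{"gripper":[-1,-1],"travel":[[0.001,-0.0003,0],[0.0019,-0.0006,0]],"spin":[0,0]}'>/dev/null; python3 ff.py
```

```text
t 16.9 nose x 39.14 lat 0.7 z 42.42 Fx -6.8 Fy -1.3 Fz 2.2 w 0.0118 M [ 0.41  2.59 -0.07]
t 17.1 nose x 40.12 lat 0.65 z 42.41 Fx -6.2 Fy -0.2 Fz 2.4 w 0.0121 M [ 0.46  2.57 -0.02]
t 17.3 nose x 41.14 lat 0.66 z 42.4 Fx -6.7 Fy -0.7 Fz 2.3 w 0.0117 M [ 0.54  2.55 -0.06]
```

```bash
python3 -m handwheel '{"gripper":[-1,-1],"travel":[[0.001,-0.0003,0],[0.0019,-0.0005,0]],"spin":[0,0]}'>/dev/null; python3 ff.py
python3 -m handwheel '{"gripper":[-1,-1],"travel":[[0.001,-0.0003,0],[0.0019,-0.0006,0]],"spin":[0,0]}'>/dev/null; python3 ff.py
python3 -m handwheel '{"gripper":[-1,-1],"travel":[[0.001,-0.0003,0],[0.0019,-0.0006,0]],"spin":[0,0]}'>/dev/null; python3 ff.py
```

```text
t 17.5 nose x 42.12 lat 0.67 z 42.4 Fx -6.7 Fy -0.9 Fz 2.4 w 0.0116 M [ 0.47  2.61 -0.  ]
t 17.7 nose x 43.12 lat 0.66 z 42.4 Fx -7.0 Fy -1.3 Fz 2.1 w 0.0115 M [ 0.52  2.57 -0.01]
t 17.9 nose x 44.13 lat 0.63 z 42.42 Fx -6.8 Fy -0.5 Fz 2.3 w 0.0121 M [ 0.55  2.55 -0.01]
```

```bash
python3 -m handwheel '{"gripper":[-1,-1],"travel":[[0.001,-0.0003,0],[0.0019,-0.0005,0]],"spin":[0,0]}'>/dev/null; python3 ff.py
python3 -m handwheel '{"gripper":[-1,-1],"travel":[[0.001,-0.0003,0],[0.0019,-0.0005,0]],"spin":[0,0]}'>/dev/null; python3 ff.py
```

```text
t 18.1 nose x 45.11 lat 0.64 z 42.43 Fx -6.1 Fy -0.3 Fz 2.0 w 0.0118 M [ 0.5   2.57 -0.  ]
t 18.3 nose x 46.08 lat 0.66 z 42.42 Fx -6.6 Fy -0.9 Fz 2.7 w 0.0116 M [0.49 2.62 0.01]
```

```bash
python3 -m handwheel '{"gripper":[-1,-1],"travel":[[0.001,-0.0003,0],[0.0019,-0.0005,0]],"spin":[0,0]}'>/dev/null; python3 ff.py
python3 -m handwheel '{"gripper":[-1,-1],"travel":[[0.001,-0.0003,0],[0.0019,-0.0006,0]],"spin":[0,0]}'>/dev/null; python3 ff.py
```

```text
t 18.5 nose x 47.05 lat 0.65 z 42.4 Fx -5.9 Fy -1.1 Fz 3.4 w 0.0117 M [ 0.44  2.53 -0.02]
t 18.7 nose x 48.07 lat 0.65 z 42.41 Fx -7.5 Fy -1.0 Fz 1.3 w 0.0115 M [ 0.44  2.55 -0.  ]
```

```bash
python3 snap.py side 270 200 60 40 13 pics/h9.png
```

```text
(no output)
```

View pics/h9.png

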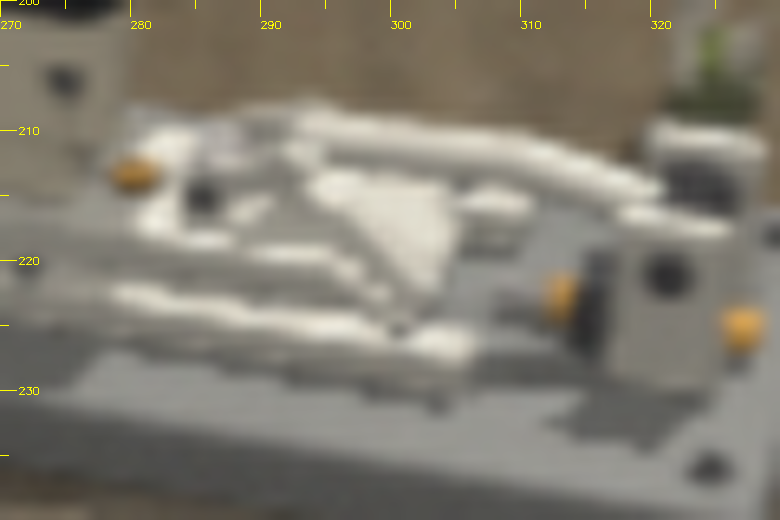

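```bash
python3 -m handwheel '{"gripper":[-1,-1],"travel":[[0.001,-0.0003,0],[0.0019,-0.0005,0]],"spin":[0,0]}'>/dev/null; python3 ff.py
python3 -m handwheel '{"gripper":[-1,-1],"travel":[[0.001,-0.0003,0],[0.0019,-0.0005,0]],"spin":[0,0]}'>/dev/null; python3 ff.py
```

```text
t 18.95 nose x 49.03 lat 0.66 z 42.42 Fx -6.1 Fy -0.3 Fz 2.8 w 0.0114 M [ 0.4   2.52 -0.06]
t 19.15 nose x 49.99 lat 0.68 z 42.41 Fx -6.2 Fy -1.4 Fz 2.5 w 0.0117 M [ 0.41  2.55 -0.03]
```

```bash
python3 -m handwheel '{"gripper":[-1,-1],"travel":[[0.001,-0.0003,0],[0.0019,-0.0005,0]],"spin":[0,0]}'>/dev/null; python3 ff.py
python3 -m handwheel '{"gripper":[-1,-1],"travel":[[0.001,-0.0003,0],[0.0019,-0.0006,0]],"spin":[0,0]}'>/dev/null; python3 ff.py
```

```text
t 19.35 nose x 50.99 lat 0.66 z 42.42 Fx -6.7 Fy -0.7 Fz 1.9 w 0.0116 M [0.4  2.6  0.01]
t 19.55 nose x 52.01 lat 0.66 z 42.42 Fx -7.1 Fy -0.6 Fz 2.1 w 0.0116 M [ 0.48  2.58 -0.02]
```

```bash
python3 -m handwheel '{"gripper":[-1,-1],"travel":[[0.001,-0.0003,0],[0.0019,-0.0005,0]],"spin":[0,0]}'>/dev/null; python3 ff.py
python3 -m handwheel '{"gripper":[-1,-1],"travel":[[0.001,-0.0003,0],[0.0019,-0.0006,0]],"spin":[0,0]}'>/dev/null; python3 ff.py
```

```text
t 19.75 nose x 52.98 lat 0.69 z 42.42 Fx -7.4 Fy -1.1 Fz 2.4 w 0.0119 M [ 0.41  2.6  -0.02]
t 19.95 nose x 53.97 lat 0.67 z 42.4 Fx -6.1 Fy -0.7 Fz 2.0 w 0.0116 M [ 0.42  2.54 -0.03]
```

```bash
python3 -m handwheel '{"gripper":[-1,-1],"travel":[[0.001,-0.0003,0],[0.0019,-0.0005,0]],"spin":[0,0]}'>/dev/null; python3 ff.py
python3 -m handwheel '{"gripper":[-1,-1],"travel":[[0.001,-0.0003,0],[0.0019,-0.0005,0]],"spin":[0,0]}'>/dev/null; python3 ff.py
```

```text
t 20.15 nose x 54.93 lat 0.64 z 42.39 Fx -6.4 Fy -2.1 Fz 2.7 w 0.0117 M [0.37 2.57 0.06]
t 20.35 nose x 55.92 lat 0.68 z 42.41 Fx -7.4 Fy -2.0 Fz 2.3 w 0.0115 M [0.36 2.54 0.06]
```

```bash
python3 snap.py side 270 200 60 40 13 pics/h10.png
```

```text
(no output)
```

View pics/h10.png

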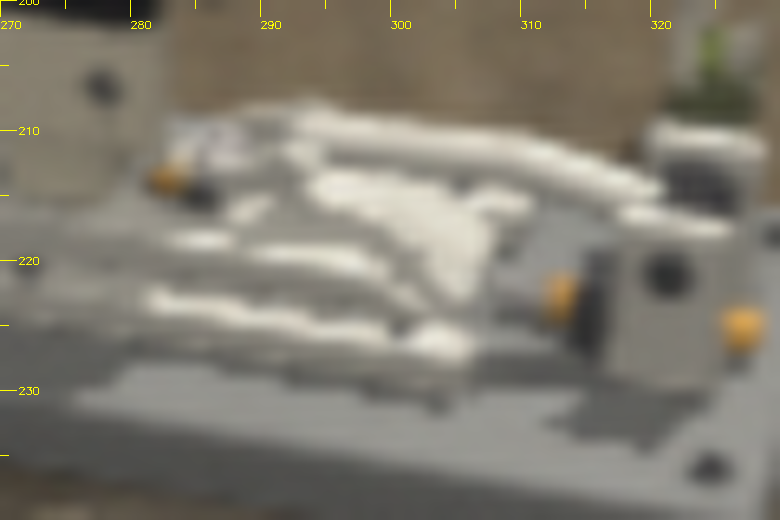

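```bash
python3 -m handwheel '{"gripper":[-1,-1],"travel":[[0.001,-0.0003,0],[0.001,-0.0003,0]],"spin":[0,0]}'>/dev/null; python3 ff.py
python3 -m handwheel '{"gripper":[-1,-1],"travel":[[0.001,-0.0003,0],[0.001,-0.0003,0]],"spin":[0,0]}'>/dev/null; python3 ff.py
```

```text
t 20.6 nose x 56.52 lat 0.65 z 42.41 Fx -5.9 Fy -1.3 Fz 1.5 w 0.0118 M [ 0.3   2.42 -0.01]
t 20.8 nose x 57.04 lat 0.66 z 42.39 Fx -5.9 Fy -1.4 Fz 2.8 w 0.0115 M [0.31 2.44 0.01]
```

```bash
python3 -m handwheel '{"gripper":[-1,-1],"travel":[[0.001,-0.0003,0],[0.001,-0.0003,0]],"spin":[0,0]}'>/dev/null; python3 ff.py
python3 -m handwheel '{"gripper":[-1,-1],"travel":[[0.001,-0.0003,0],[0.001,-0.0003,0]],"spin":[0,0]}'>/dev/null; python3 ff.py
```

```text
t 21.0 nose x 57.58 lat 0.66 z 42.42 Fx -5.8 Fy -1.0 Fz 2.3 w 0.0117 M [ 0.33  2.47 -0.03]
t 21.2 nose x 58.13 lat 0.67 z 42.42 Fx -6.0 Fy -0.6 Fz 1.8 w 0.0122 M [0.28 2.5  0.01]
```

```bash
python3 -m handwheel '{"gripper":[-1,-1],"travel":[[0.001,-0.0003,0],[0.001,-0.0003,0]],"spin":[0,0]}'>/dev/null; python3 ff.py
```

```text
t 21.4 nose x 58.64 lat 0.65 z 42.43 Fx -6.4 Fy -1.6 Fz 1.3 w 0.0115 M [0.37 2.45 0.  ]
```

```bash
python3 -m handwheel '{"gripper":[-1,-1],"travel":[[0.001,-0.0003,0],[0.001,-0.0003,0]],"spin":[0,0]}'>/dev/null; python3 ff.py
```

```text
t 21.6 nose x 59.16 lat 0.64 z 42.43 Fx -6.5 Fy -0.5 Fz 3.3 w 0.0114 M [0.37 2.47 0.01]
```

```bash
python3 -m handwheel '{"gripper":[-1,-1],"travel":[[0.001,-0.0003,0],[0.001,-0.0003,0]],"spin":[0,0]}'>/dev/null; python3 ff.py
```

```text
t 21.8 nose x 59.67 lat 0.65 z 42.4 Fx -5.6 Fy -1.1 Fz 2.5 w 0.0119 M [ 0.35  2.48 -0.07]
```

```bash
python3 -m handwheel '{"gripper":[-1,-1],"travel":[[0.001,-0.0003,0],[0.001,-0.0003,0]],"spin":[0,0]}'>/dev/null; python3 ff.py
```

```text
t 22.0 nose x 59.77 lat 0.64 z 42.43 Fx -8.8 Fy -0.7 Fz 3.7 w 0.0115 M [ 0.68  2.89 -0.04]
```

```bash
python3 -m handwheel '{"gripper":[-1,-1],"travel":[[0.001,-0.0003,0],[0.001,-0.0003,0]],"spin":[0,0]}'>/dev/null; python3 ff.py
```

```text
t 22.2 nose x 59.98 lat 0.61 z 42.39 Fx -9.3 Fy -0.4 Fz 5.2 w 0.0118 M [0.9  3.25 0.05]
```

```bash
python3 -m handwheel '{"gripper":[-1,-1],"travel":[[0.001,-0.0003,0],[0.001,-0.0003,0]],"spin":[0,0]}'>/dev/null; python3 ff.py
```

```text
t 22.4 nose x 60.33 lat 0.57 z 42.43 Fx -10.2 Fy -0.1 Fz 5.6 w 0.0116 M [1.08 3.5  0.01]
```

```bash
python3 -m handwheel '{"gripper":[-1,-1],"travel":[[0.001,-0.0003,0],[0.001,-0.0003,0]],"spin":[0,0]}'>/dev/null; python3 ff.py
```

```text
t 22.6 nose x 60.65 lat 0.56 z 42.42 Fx -10.8 Fy 0.4 Fz 5.5 w 0.0117 M [1.19 3.73 0.01]
```

```bash
python3 -m handwheel '{"gripper":[-1,-1],"travel":[[0,0,0],[0,0,0]],"spin":[0,0]}'>/dev/null; python3 ff.py; python3 snap.py side 270 200 60 40 13 pics/h11.png
```

```text
t 22.8 nose x 60.62 lat 0.56 z 42.41 Fx -11.3 Fy 0.1 Fz 6.0 w 0.0116 M [1.21 3.71 0.06]
```

View pics/h11.png

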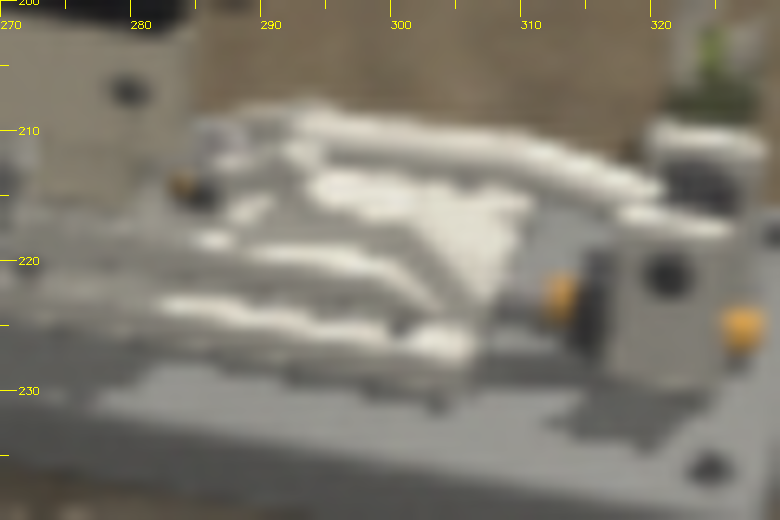

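```bash
python3 -m handwheel '{"gripper":[-1,-1],"travel":[[0.001,-0.0003,0],[0.001,-0.0003,0]],"spin":[0,0]}'>/dev/null; python3 ff.py
```

```text
t 23.05 nose x 60.93 lat 0.53 z 42.41 Fx -11.0 Fy 0.9 Fz 6.7 w 0.0114 M [1.46 3.91 0.08]
```

```bash
python3 -m handwheel '{"gripper":[-1,-1],"travel":[[0.0006,-0.0002,0],[0.0006,-0.0002,0]],"spin":[0,0]}'>/dev/null; python3 ff.py
```

```text
t 23.25 nose x 61.08 lat 0.54 z 42.41 Fx -12.6 Fy 0.6 Fz 7.6 w 0.0116 M [1.52 4.18 0.03]
```

```bash
python3 -m handwheel '{"gripper":[-0.3,-0.3,-0.3,-0.3,-0.3,-0.3,-0.3],"travel":[[0,0,0],[0,0,0],[0,0,0],[0,0,0],[0,0,0],[0,0,0],[0,0,0]],"spin":[0,0,0,0,0,0,0]}'; python3 ff.py; python3 snap.py side 240 195 90 50 8 pics/h12.png
```

```text
t: 23.95
eef_pos: [0.5605, -0.1749, 0.0631]
ee_rot: [-1.717, 1.571, -0.424]
force: [-0.3, -0.7, -0.7]
width: 0.0305
t 23.95 nose x 65.11 lat 1.4 z 43.07 Fx -0.1 Fy -0.8 Fz -0.7 w 0.0305 M [-0.03 -0.03 -0.03]
```

View pics/h12.png

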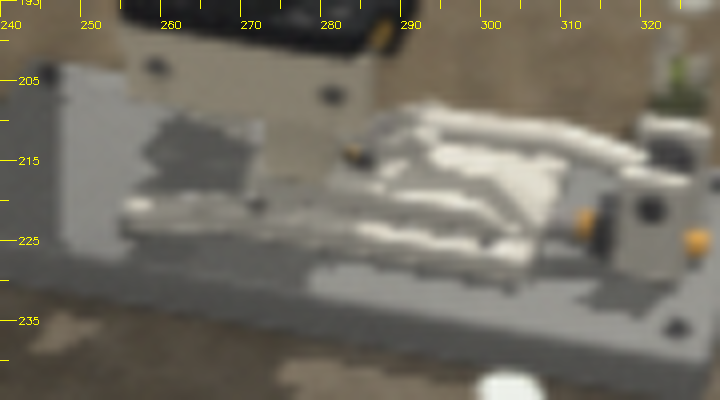

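```bash
python3 -m handwheel '{"gripper":[-0.3,-0.3,-0.3,-0.3,-0.3,-0.3,-0.3,-0.3,-0.3],"travel":[[0,0,0.03],[0,0,0.08],[0,0,0.15],[0,0,0.22],[0,0,0.29],[-0.09,0,0.32],[-0.18,0,0.32],[-0.2,0,0.32],[-0.2,0,0.32]],"spin":[0,0,0,0,0,0,0,0,0]}'; python3 ff.py; python3 snap.py side 250 195 80 45 10 pics/h13.png; python3 snap.py top 225 165 75 95 6 pics/h13t.png
```

```text
t: 24.9
eef_pos: [0.4591, -0.1749, 0.2239]
ee_rot: [-1.173, 1.569, 0.119]
force: [1.1, -0.6, 0.3]
width: 0.0305
t 24.9 nose x -32.46 lat -26.43 z 203.91 Fx 1.2 Fy -0.2 Fz 0.3 w 0.0305 M [ 0.01 -0.11 -0.01]
```

View pics/h13.png

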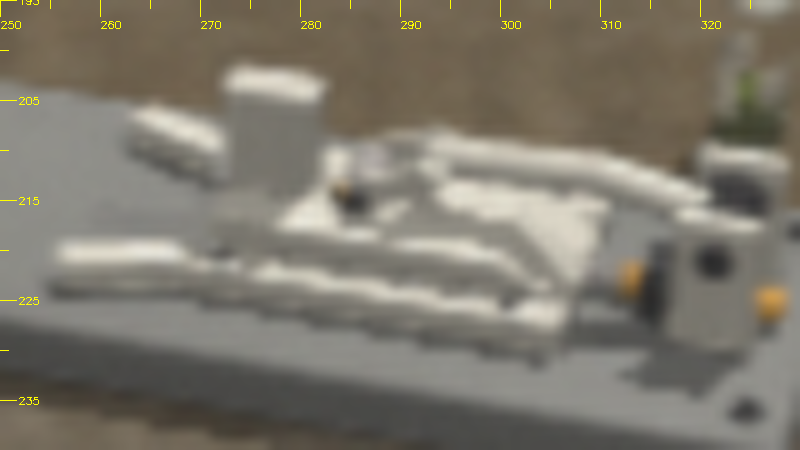

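View pics/h13t.png

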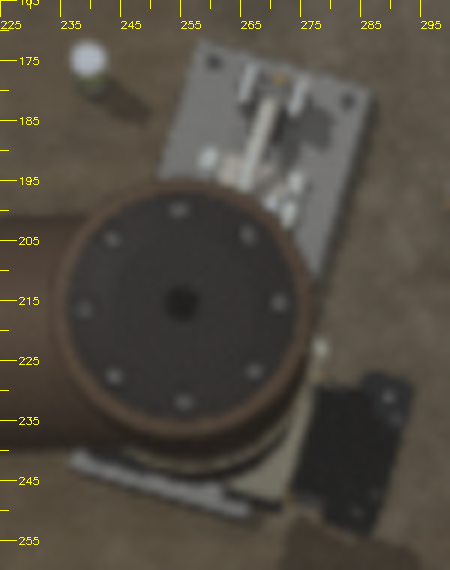

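```bash
python3 snap.py side 270 200 60 40 13 pics/h14.png; python3 - <<'E'
import cv2,numpy as np
for n in('h10','h11','h14'):
    g=cv2.cvtColor(cv2.imread(f'pics/{n}.png'),cv2.COLOR_BGR2GRAY).astype(float)
    for r in(219.5,221,222.5,223.5):
        y=int((r-200)*13); p=g[y-6:y+7,:].mean(0)[30*13:44*13:6]; print(n,r,p.round(0).astype(int).tolist())
E
```

```text
h10 219.5 [147, 148, 150, 154, 160, 167, 181, 195, 205, 205, 207, 209, 210, 212, 207, 196, 179, 150, 126, 111, 113, 122, 134, 144, 145, 146, 147, 148, 148, 147, 143]
h10 221 [165, 148, 141, 143, 145, 153, 167, 182, 196, 202, 207, 207, 202, 197, 185, 166, 149, 143, 147, 149, 149, 150, 150, 149, 148, 147, 147, 147, 150, 149, 141]
h10 222.5 [162, 171, 178, 177, 168, 155, 149, 150, 158, 169, 182, 191, 190, 180, 162, 147, 135, 128, 129, 128, 129, 132, 134, 137, 137, 137, 139, 140, 141, 136, 116]
h10 223.5 [136, 145, 155, 162, 166, 164, 158, 149, 145, 147, 149, 151, 149, 143, 136, 133, 130, 122, 114, 108, 106, 106, 106, 108, 110, 112, 114, 113, 113, 107, 90]
h11 219.5 [153, 149, 145, 143, 141, 143, 150, 160, 176, 188, 201, 206, 209, 211, 212, 215, 217, 214, 208, 191, 175, 158, 150, 145, 145, 147, 148, 148, 148, 146, 142]
h11 221 [201, 198, 188, 174, 159, 149, 140, 139, 142, 148, 161, 174, 187, 196, 200, 203, 201, 195, 187, 172, 159, 149, 149, 148, 146, 146, 147, 148, 151, 150, 141]
h11 222.5 [145, 153, 164, 172, 179, 179, 170, 156, 145, 143, 143, 144, 152, 164, 176, 185, 184, 170, 149, 135
[... 182 characters left out ...]
 108, 109, 110, 112, 113, 113, 107, 89]
h14 219.5 [148, 144, 139, 136, 135, 137, 144, 152, 166, 178, 189, 194, 197, 200, 202, 206, 208, 207, 202, 191, 178, 159, 142, 132, 136, 141, 141, 140, 140, 139, 136]
h14 221 [185, 180, 174, 165, 152, 142, 134, 133, 136, 141, 153, 166, 180, 189, 192, 195, 191, 185, 178, 165, 152, 143, 142, 142, 141, 141, 141, 142, 144, 142, 134]
h14 222.5 [135, 142, 151, 158, 160, 158, 152, 146, 142, 143, 144, 142, 146, 156, 168, 178, 181, 171, 154, 137, 129, 124, 127, 131, 131, 132, 134, 133, 134, 129, 110]
h14 223.5 [119, 119, 121, 125, 130, 135, 147, 158, 167, 170, 164, 150, 139, 138, 141, 144, 143, 133, 121, 109, 104, 101, 102, 104, 105, 106, 108, 108, 107, 102, 85]
```

View pics/h14.png

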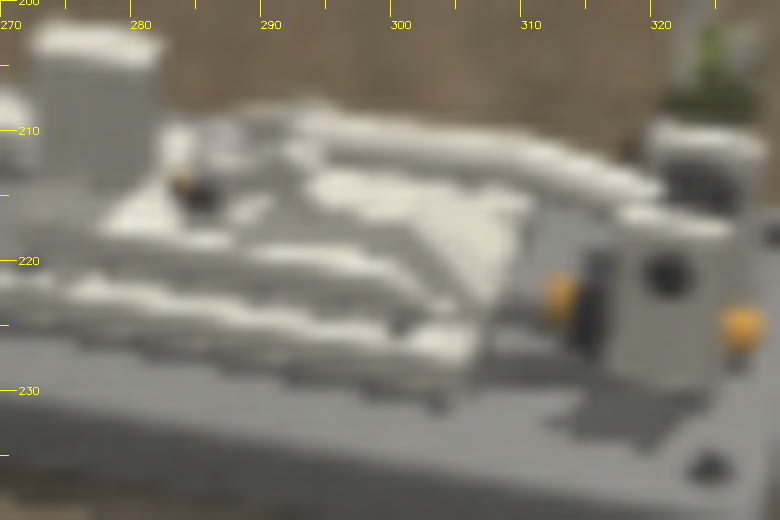

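```bash
python3 - <<'E'
import cv2,numpy as np
from station import viewer,arm
f=viewer.grab_frame('side')['pixels'];a=cv2.imread('pics/side0.png');cv2.imwrite('pics/end.png',f)
for n,(x,y) in dict(weight=(234,190),tin=(231,172),vial_near=(302,252),vial_far=(326,198),A=(240,355),C=(335,288)).items():
    p=a[y-10:y+11,x-8:x+9].astype(float);q=f[y-10:y+11,x-8:x+9].astype(float);print(n,np.abs(p-q).mean().round(1))
print(arm.get_state()['t'])
E
```

```text
weight 1.8
tin 2.7
vial_near 3.7
vial_far 2.0
A 2.6
C 2.4
25.1
```

View pics/end.png

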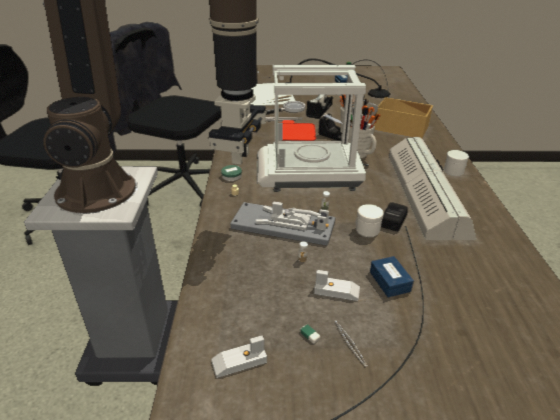

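Carrier lies in the channel under the arm (side 273–308, 203–226), its nose against the pin. The bystanders are where they were, and the gripper is clear of everything. Handing in.

```bash
python3 -c "
from station import arm
print(arm.job_done())"
```

```text
the job is handed in; nothing more can be done
None
```

The carrier is loaded: it lies in the channel with the roller bearing on its top and its nose holding the pin in. I handed the job in at about 25 s of the 67 s allowed.

- **Carrier:** I took the one nearest the base, gripped it by its tab, set it down in front of the flared mouth and slid it in. The nose lifted the roller at up to about 30 N of push. That was more than the 15–20 N expected, because I was pressing down too hard and rubbing a rail; it eased after a small lift and sideways shift.
- **Pin:** Sliding resistance was steady at 6–7 N, then rose sharply at first touch. I pushed on to 12.6 N in total, about 1.4 mm past contact by the robot's position. Of that, roughly 3.5 N is the pin, well short of solid.
- **Release:** When the fingers opened, the tool sprang forward about 4 mm. Pictures before and after show the nose moved only about 0.5 mm between the last picture before the final pushes and the one after release, which matches those pushes. The carrier therefore stayed put and did not spring back.
- **Checks:** In the last picture the carrier looks flat under the arm, and the vials, weight and tin are unmoved. The two cameras disagreed by 4–7 mm across the table, so I steered by forces and by positions relative to the stage. The final pin depth is inferred from force and position, not seen directly.

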